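Edge a slide carrier out of the drying bench and lay it in the tray

ROBOT

A 6-joint arm with a two-finger parallel gripper is mounted at the origin on the work surface. World frame = base frame: x ahead of the robot, y to its left, z up, the work surface at z = 0. Lengths are in m, angles in degrees, forces in N, time in s.
With the tool pointing down it reaches from about 0.425 to 0.95 m from the base axis. Payload 3.5 kg.
Tool frame: the origin (TCP) lies midway between the tips of the shut fingers; the grasp point (between the pads) lies 19 mm behind it; y points along the fingers, z is the direction in which the jaws open and shut, and the axes are right-handed (so a half turn about y gives the same grasp; the last joint's range is limited). The gripper opens to 85 mm and grips with 20 to 120 N. Pads are 22 mm wide; open, the fingers measure 114 mm over their backs; the gripper's body (76 mm by 85 mm) begins 54 mm behind the grasp point. The pads swing forward as they close: fully open they stand 13 mm farther back than shut.
Start: joints at [57.926, 16.404, 90.338, -0, 73.258, -8.594], TCP at [0.269, 0.619, 0.231] pointing down, gripper open.
Joint ranges: [-158.93, 158.93], [-51.34, 127.21], [12.03, 142.37], [-87.48, 267.48], [13.55, 161.25], [-162.69, 162.69]. Speed limits (degrees/s): [159.86, 159.86, 180, 180, 180, 180].

INTERFACE

Orientations are given as a 3x3 rotation matrix whose columns are the frame's x, y, z axes.
In Python, from rig import sensors, eyes, arm gives the robot as it stands. The module is installed in compiled form; this text tells all that it offers.
- The arm moves only by the tool drive_tool, never from a script. Its argument "targets" is a list of rows, each an object of numbers: "tx", "ty", "tz": the shift along the world's x, y, z in mm; "ax", "ay", "az": the turn, a rotation vector about the world's x, y, z in rad; "grip": the opening in per cent of the stroke, from 0 (shut) to 100 (fully open). In form: [{"tx": .., "ty": .., "tz": .., "ax": .., "ay": .., "az": .., "grip": ..}, ...]. A call has 1 to 20 rows; each row is the pose to reach, as a shift and turn from the pose measured when the call began; what a row does not reach only later rows make up. A row lasts 1/12 s, in which the tool goes at most 41.7 mm and 7.16 degrees, less where a joint would pass 70% of its speed; a pose out of reach is approached as far as the arm can. A call with a gripper value outside its range is refused whole. The fingers move at their own pace and stop on an object; "newtons" is the grip in N (left out, the last holds). Time passes only in rows, so rows that repeat a pose let the fingers close. It gives the time, the measured TCP pose, the force and the opening at its end, in the units of the state.
- sensors.state(): the state, without advancing time (a new reading comes with each control period).
- eyes.camera(name): name is "scene" or "top" or "wrist"; returns the picture (480x640x3 uint8, blue, green, red); there is no depth.
- eyes.camera_model(name): a dict with "K" (3x3 intrinsics, pixels), "distortion" ([k1, k2, p1, p2, k3] as OpenCV has them; the pictures are not rectified), "xyz" and "orientation" of the camera in the world; the wrist camera has in their place "T_tool_cam" (4x4, takes a point from camera to tool coordinates, whose origin is the TCP and whose axes are the tool frame's). Camera axes: x right, y down, z forward; pixel columns grow to the right and rows downward; lengths in m; the calibration is good to about 2 mm. A picture is of the moment at which its call begins: read the wrist's pose just before it. camera_model takes no time and is no camera call.
- arm.hand_in(): hands the job in, once; it reports no verdict.
The state is a dict: "clock": time; "q": joint angles; "dq": joint speeds; "tau": joint torques, N m; "ee_pos": TCP position; "tcp_rot": TCP orientation; "contact_force": force on the tool from outside, world axes, zero at the start; "moment": the same for the moment, N m; "finger_gap": finger opening in m.
Only numpy, scipy, OpenCV 4.12 (cv2) and the standard library are available. Lean on these libraries where they do the work, as an engineer would, in place of code of your own. Each camera call takes 0.05 s, during which the arm holds its last target. There are 200 camera calls.

TASK

The flat slide carrier lies sunk flush in the bay of the slide drying bench, held by a light side clip: press gently on its ribbed end and edge it out over the bench's front edge until it overhangs enough to pinch it by its two long sides, never pressing it hard into the bench. Then lift it out and lay it gently, flat and glass side up, inside the shallow steel tray and let go. Do not drop it on the table or disturb the small bottle, the cup and the penlight between bench and tray.

Things in the scene. Friction and masses are not known exactly. Their poses are not given: they have to be found in the camera images.
- carrier: Grey plastic slide carrier, a loose flat plate 140 mm long (its x), 50 mm wide (y), 6 mm thick (z), 0.10 to 0.18 kg. Origin: centre of its underside. Its front end (-x, towards the bench's front) carries a clear glass slide with a dried smear; its rear end (+x) has five thin dark cross ribs. Underside friction about 0.2; the top grips a fingertip better (0.6 or more).
- carrier_front (a point): Middle of the carrier's front (-x) end, on its top face.
- carrier_pad (a point): Middle of the ribbed area, where to press, on the carrier's top face, 36 mm behind (+x of) the carrier's origin.
- bench: Fixed slide drying bench, a white box with aluminium deck, 230 mm (x) by 220 (y), deck 60 mm above the table, a console 25 mm higher along the rear 37 mm. Origin: centre of its underside; -x is its front. A bay 53 mm wide, 157 long, 6 deep, open at the front, holds the carrier flush, 3 to 14 mm free before and behind it: too little for a finger.
- bed: Fixed steel floor of the bay, 157 mm (x) by 53 (y) by 4 thick, on which the carrier lies. Origin: middle of its front edge, on its underside (50 mm above the table).
- bench_lip (a point): Middle of the bay's open end: on the bench's front edge, at the height of the bay's floor (54 mm above the table).
- bench_clip (a point): Sprung steel clip, 24 mm long, in the bay's +y wall, 42 mm behind the front edge. It presses the carrier sideways with about 6 N, so sliding it takes roughly 3 N; a fingertip pressing down on it with about 10 to 15 N drags it along, and more than 30 N between carrier and bed breaks the glass.
- tray: Fixed shallow open tray of steel, 210 mm (x) by 170 mm (y) by 22 mm high outside, walls and floor 5 mm thick. Origin: centre of its underside. It stands beside the bench, on either side.
- vial: Loose small white bottle, 34 mm across, 65 mm high; origin at the centre of its foot.
- cup: Loose clear plastic cup, 52 mm across, 55 mm high; origin at the centre of its foot.
- penlight: Loose penlight, 120 mm long (its x), 12 mm thick, lying on the table; origin under its middle.
Things that resemble listed ones, but are neither listed nor needed, are in the scene too. Of the things that look like the carrier, the largest one is meant.

How it is judged (in metres and radians):
On the way:
1. the carrier has been edged out at least 20 mm over the bench's front edge while still lying flat in its bay (x of carrier_front in the frame of bench_lip below -0.02 m and angle between carrier's own z axis and vertical below 0.08 rad and z of carrier in the frame of bench_lip between -0.003 and 0.004 m and y of carrier in the frame of bench_lip between -0.01 and 0.01 m), for 0.2 s.
At the end, for the whole second after the job is handed in: The carrier lies at rest and released inside the tray, flat on its floor (underside within 3.5 mm of the floor, tilted less than 3 degrees, glass side up) (horizontal distance between carrier and tray below 0.06 m and z of carrier in the frame of tray below 0.0085 m and angle between carrier's own z axis and vertical below 0.05 rad and contact force between carrier and tray above 0.3 N and linear speed of carrier below 0.02 m/s and contact force between carrier and the fingers below 0.01 N); the robot touches nothing.
It fails at once if the carrier pressed onto the bay's floor with more than 30 N (contact force between carrier and bed above 30 N).
It fails at once if the carrier slammed into the tray (more than 40 N) (contact force between carrier and tray above 40 N).
It fails at once if the carrier dropped on the table (height (world z) of carrier below 0.0025 m).
It fails at once if a loose bystander moved more than 25 mm (distance of any of vial, cup, penlight from where it was at the start of the episode above 0.025 m).
It also fails if it takes over 67 s, if anything falls off the work surface, if the arm or the gripper's body presses on something with over 40 N, if the wrist force passes 120 N, or if a joint passes its speed limit or range.

## Working session

There is one attempt and no reset: what is moved stays moved. The work goes in short steps, Python scripts to look and compute and a tool call to move; the robot and the scene stay as the last step left them, time stands still between calls to the robot, and variables do not carry over. Pictures are saved under pics/ and viewed, about 8 in all and at most 12, crops included, and the job is handed in when it is done.

Besides the shell and the picture viewer there is one more tool, called after "Call:" by a JSON object that holds its "api" and its "payload", one argument or row to a line. drive_tool: Moves the arm, as the interface text tells. Its arguments: {"type":"object","properties":{"targets":{"type":"array","items":{"type":"object","properties":{"tx":{"type":"number"},"ty":{"type":"number"},"tz":{"type":"number"},"ax":{"type":"number"},"ay":{"type":"number"},"az":{"type":"number"},"grip":{"type":"number"}}}},"newtons":{"type":"number"}},"required":["targets"]}

```bash
mkdir -p pics
cat > h.py <<'E'
import numpy as np, cv2
from rig import sensors, eyes, arm
def cam(n):
    m=eyes.camera_model(n); K=np.array(m["K"]); d=np.array(m["distortion"],float)
    if n=="wrist":
        s=sensors.state(); T=np.eye(4); T[:3,:3]=np.array(s["tcp_rot"]); T[:3,3]=s["ee_pos"]
        T=T@np.array(m["T_tool_cam"])
        return K,d,T[:3,:3],T[:3,3]
    return K,d,np.array(m["orientation"]),np.array(m["xyz"])
def ray(c,uv):
    K,d,R,p=c
    q=cv2.undistortPoints(np.array([[uv]],float),K,d)[0,0]
    return p,R@np.array([q[0],q[1],1])
def onz(c,uv,z):
    p,v=ray(c,uv); return p+v*(z-p[2])/v[2]
def proj(c,X):
    K,d,R,p=c
    return cv2.projectPoints(np.array([R.T@(np.array(X)-p)]),np.zeros(3),np.zeros(3),K,d)[0][0,0]
def tri(rs):
    A=0;b=0
    for p,v in rs:
        v=v/np.linalg.norm(v); P=np.eye(3)-np.outer(v,v); A=A+P;b=b+P@p
    X=np.linalg.solve(A,b); return X
E
python3 - <<'E'
from h import *
np.set_printoptions(precision=4,suppress=True)
s=sensors.state();print(s["clock"],s["ee_pos"],s["tcp_rot"],s["finger_gap"],s["contact_force"])
for n in ["scene","top","wrist"]:
    c=cam(n); print(n,c[3],c[2].ravel(),c[0][0,0]); cv2.imwrite(f"pics/{n}0.png",eyes.camera(n))
a=[cv2.imread(f"pics/{n}0.png") for n in ["scene","top"]]
E
```

```text
0.0 [0.2686 0.6186 0.23  ] [[ 0.9172 -0.0013  0.3984]
 [-0.3984 -0.002   0.9172]
 [-0.0004 -1.     -0.0023]] 0.08555436901519943 [-0.4295  0.4769  0.5647]
scene [ 1.1797 -0.2145  0.8392] [ 0.248   0.7302 -0.6367  0.9687 -0.1829  0.1676  0.006  -0.6583 -0.7527] 552.5709612256651
top [ 0.3751 -0.0633  1.0241] [ 0.0124 -0.9823  0.1869 -0.9992 -0.005   0.0401 -0.0385 -0.1872 -0.9816] 533.1815635638839
wrist [0.1954 0.651  0.3719] [ 0.3982  0.871   0.2878  0.9173 -0.3771 -0.1279 -0.0029  0.3149 -0.9491] 381.7236880177484
```

View pics/top0.png

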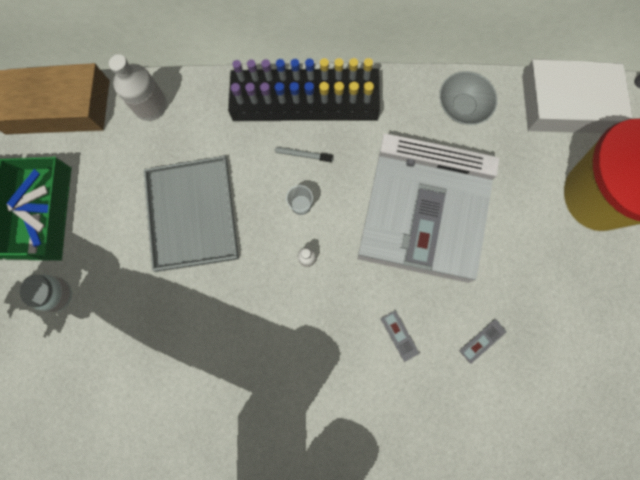

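View pics/scene0.png

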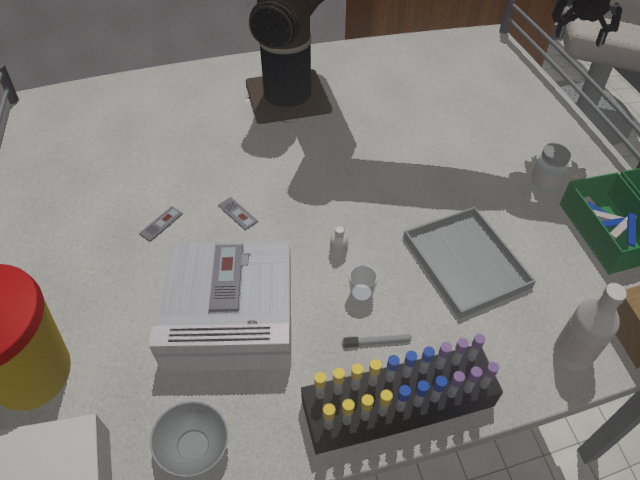

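Run:
```python
from h import *
np.set_printoptions(precision=4,suppress=True)
t=cam("top");s=cam("scene")
print("scarr front top",onz(t,(420,263),.06),onz(s,(229,247),.06))
print("rear", onz(t,(431,186),.06),onz(s,(226,309),.06))
print("bench corners",[onz(t,p,.06)[:2] for p in [(359,257),(474,279),(497,170)]])
print("tray c",[onz(t,p,.022)[:2] for p in [(146,169),(228,156),(239,258),(154,269)]])
print("tray s",[onz(s,p,.022)[:2] for p in [(404,237),(475,210),(533,280),(463,313)]])
for n,p in dict(vial=(306,258),cup=(300,205),pen=(304,154)).items(): print(n,onz(t,p,.02))
```

```text
scarr front top [ 0.5123 -0.2187  0.06  ] [ 0.5196 -0.2168  0.06  ]
rear [ 0.6581 -0.2433  0.06  ] [ 0.6522 -0.241   0.06  ]
bench corners [array([ 0.5228, -0.1074]), array([ 0.4832, -0.3172]), array([ 0.691 , -0.3714])]
tray c [array([0.7053, 0.319 ]), array([0.7309, 0.151 ]), array([0.5251, 0.1202]), array([0.502 , 0.2871])]
tray s [array([0.5453, 0.1178]), array([0.5124, 0.2864]), array([0.7051, 0.3192]), array([0.7374, 0.1599])]
vial [ 0.5264 -0.0084  0.02  ]
cup [0.6304 0.0049 0.02  ]
pen [ 0.735  -0.0012  0.02  ]
```

Call:
{"api": "drive_tool", "payload": {
  "targets": [
    {"tx": 281, "ty": -419, "tz": 0, "az": 0.244},
    {"tx": 281, "ty": -419, "tz": 0, "az": 0.244},
    {"tx": 281, "ty": -419, "tz": 0, "az": 0.244},
    {"tx": 281, "ty": -419, "tz": 0, "az": 0.244},
    {"tx": 281, "ty": -419, "tz": 0, "az": 0.244},
    {"tx": 281, "ty": -419, "tz": 0, "az": 0.244},
    {"tx": 281, "ty": -419, "tz": 0, "az": 0.244},
    {"tx": 281, "ty": -419, "tz": 0, "az": 0.244},
    {"tx": 281, "ty": -419, "tz": 0, "az": 0.244},
    {"tx": 281, "ty": -419, "tz": 0, "az": 0.244},
    {"tx": 281, "ty": -419, "tz": 0, "az": 0.244},
    {"tx": 281, "ty": -419, "tz": 0, "az": 0.244},
    {"tx": 281, "ty": -419, "tz": 0, "az": 0.244}
  ]
}}

```text
invalid input at $.targets[0]: expected keys tx, ty, tz, ax, ay, az, grip
```

Call:
{"api": "drive_tool", "payload": {
  "targets": [
    {"tx": 10, "ty": -425, "tz": 0, "grip": 0},
    {"tx": 10, "ty": -425, "tz": 0, "grip": 0},
    {"tx": 10, "ty": -425, "tz": 0, "grip": 0},
    {"tx": 10, "ty": -425, "tz": 0, "grip": 0},
    {"tx": 10, "ty": -425, "tz": 0, "grip": 0},
    {"tx": 10, "ty": -425, "tz": 0, "grip": 0},
    {"tx": 10, "ty": -425, "tz": 0, "grip": 0},
    {"tx": 10, "ty": -425, "tz": 0, "grip": 0},
    {"tx": 10, "ty": -425, "tz": 0, "grip": 0},
    {"tx": 10, "ty": -425, "tz": 0, "grip": 0},
    {"tx": 10, "ty": -425, "tz": 0, "grip": 0},
    {"tx": 10, "ty": -425, "tz": 0, "grip": 0},
    {"tx": 10, "ty": -425, "tz": 0, "grip": 0}
  ]
}}

```text
invalid input at $.targets[0]: expected keys tx, ty, tz, ax, ay, az, grip
```

Run:
```python
from h import *
import pickle
np.set_printoptions(precision=4,suppress=True)
s=sensors.state();print(s["clock"],s["ee_pos"],s["tcp_rot"],s["finger_gap"],s["contact_force"],np.abs(s["dq"]).max())
c=cam("wrist");im=eyes.camera("wrist");pickle.dump(c,open("w1.pkl","wb"));cv2.imwrite("pics/w1.png",im)
for X in [(.512,-.2187,.06),(.655,-.2433,.06)]: print(proj(c,X))
```

```text
0.15 [0.2686 0.6187 0.2302] [[ 0.9172 -0.001   0.3984]
 [-0.3984 -0.0016  0.9172]
 [-0.0003 -1.     -0.0019]] 0.0855344762761704 [-0.8546 -0.3607  0.4942] 0.234838484738668
[-226.4749  646.6808]
[-155.3509  712.3775]
```

View pics/w1.png

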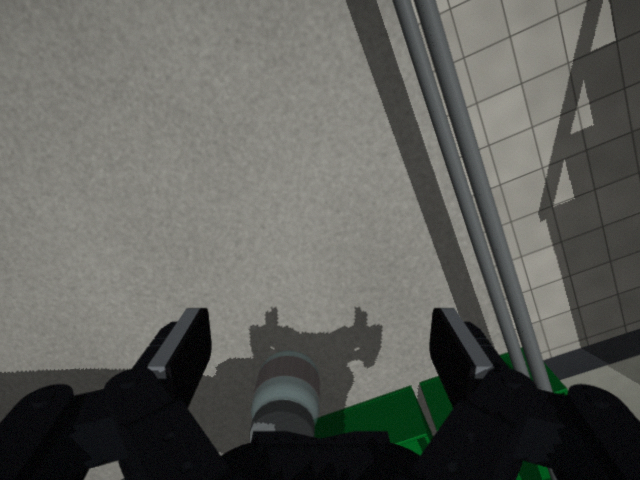

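Call:
{"api": "drive_tool", "payload": {
  "targets": [
    {"tx": 281, "ty": -419, "tz": 20, "ax": 0, "ay": 0, "az": 0.244, "grip": 0},
    {"tx": 281, "ty": -419, "tz": 20, "ax": 0, "ay": 0, "az": 0.244, "grip": 0},
    {"tx": 281, "ty": -419, "tz": 20, "ax": 0, "ay": 0, "az": 0.244, "grip": 0},
    {"tx": 281, "ty": -419, "tz": 20, "ax": 0, "ay": 0, "az": 0.244, "grip": 0},
    {"tx": 281, "ty": -419, "tz": 20, "ax": 0, "ay": 0, "az": 0.244, "grip": 0},
    {"tx": 281, "ty": -419, "tz": 20, "ax": 0, "ay": 0, "az": 0.244, "grip": 0},
    {"tx": 281, "ty": -419, "tz": 20, "ax": 0, "ay": 0, "az": 0.244, "grip": 0},
    {"tx": 281, "ty": -419, "tz": 20, "ax": 0, "ay": 0, "az": 0.244, "grip": 0},
    {"tx": 281, "ty": -419, "tz": 20, "ax": 0, "ay": 0, "az": 0.244, "grip": 0},
    {"tx": 281, "ty": -419, "tz": 20, "ax": 0, "ay": 0, "az": 0.244, "grip": 0},
    {"tx": 281, "ty": -419, "tz": 20, "ax": 0, "ay": 0, "az": 0.244, "grip": 0},
    {"tx": 281, "ty": -419, "tz": 20, "ax": 0, "ay": 0, "az": 0.244, "grip": 0},
    {"tx": 281, "ty": -419, "tz": 20, "ax": 0, "ay": 0, "az": 0.244, "grip": 0}
  ]
}}

```text
clock: 1.28
ee_pos: [0.5528, 0.1945, 0.2507]
tcp_rot: [[0.985, 0.002, 0.171], [-0.171, -0.004, 0.985], [0.002, -1.0, -0.003]]
contact_force: [0.3, 0.5, -0.0]
finger_gap: 0.0001
```

Call:
{"api": "drive_tool", "payload": {
  "targets": [
    {"tx": 65, "ty": -430, "tz": 0, "ax": 0, "ay": 0, "az": 0, "grip": 0},
    {"tx": 65, "ty": -430, "tz": 0, "ax": 0, "ay": 0, "az": 0, "grip": 0},
    {"tx": 65, "ty": -430, "tz": 0, "ax": 0, "ay": 0, "az": 0, "grip": 0},
    {"tx": 65, "ty": -430, "tz": 0, "ax": 0, "ay": 0, "az": 0, "grip": 0},
    {"tx": 65, "ty": -430, "tz": 0, "ax": 0, "ay": 0, "az": 0, "grip": 0},
    {"tx": 65, "ty": -430, "tz": 0, "ax": 0, "ay": 0, "az": 0, "grip": 0},
    {"tx": 65, "ty": -430, "tz": 0, "ax": 0, "ay": 0, "az": 0, "grip": 0},
    {"tx": 65, "ty": -430, "tz": 0, "ax": 0, "ay": 0, "az": 0, "grip": 0},
    {"tx": 65, "ty": -430, "tz": 0, "ax": 0, "ay": 0, "az": 0, "grip": 0},
    {"tx": 65, "ty": -430, "tz": 0, "ax": 0, "ay": 0, "az": 0, "grip": 0},
    {"tx": 65, "ty": -430, "tz": 0, "ax": 0, "ay": 0, "az": 0, "grip": 0},
    {"tx": 65, "ty": -430, "tz": 0, "ax": 0, "ay": 0, "az": 0, "grip": 0},
    {"tx": 65, "ty": -430, "tz": 0, "ax": 0, "ay": 0, "az": 0, "grip": 0}
  ]
}}

```text
clock: 2.37
ee_pos: [0.6175, -0.2364, 0.2499]
tcp_rot: [[0.985, 0.001, 0.173], [-0.173, -0.003, 0.985], [0.001, -1.0, -0.002]]
contact_force: [1.1, 0.7, -0.0]
finger_gap: -0.0
```

Run:
```python
from h import *
import pickle
np.set_printoptions(precision=4,suppress=True)
s=sensors.state();print(s["clock"],s["ee_pos"],s["tcp_rot"],s["finger_gap"],s["contact_force"],np.abs(s["dq"]).max())
c=cam("wrist");im=eyes.camera("wrist");pickle.dump(c,open("w2.pkl","wb"));cv2.imwrite("pics/w2.png",im)
for X in [(.512,-.2187,.06),(.655,-.2433,.06)]: print(proj(c,X))
```

```text
2.3667 [ 0.6175 -0.2364  0.2499] [[ 0.9849  0.0006  0.1731]
 [-0.1731 -0.0025  0.9849]
 [ 0.001  -1.     -0.0024]] -3.416143300364744e-05 [ 1.0689  0.7009 -0.0478] 2.2913814072337235
[319.8465  71.882 ]
[320.4088 242.9455]
```

View pics/w2.png

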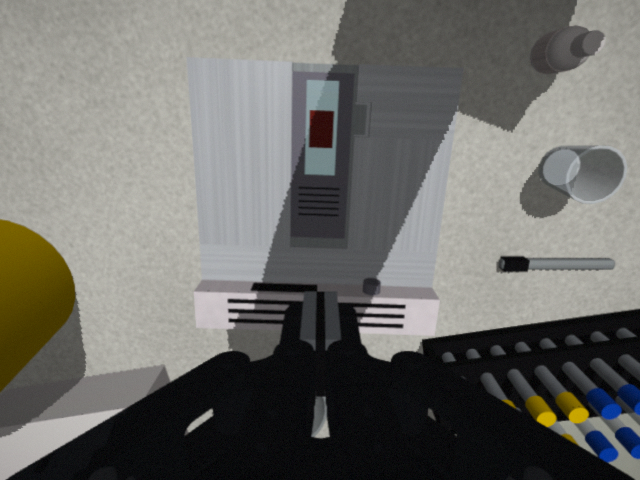

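Run:
```python
from h import *
w=cv2.imread("pics/w2.png")[55:255,275:375];t=cv2.imread("pics/top0.png")[170:280,395:455];s=cv2.imread("pics/scene0.png")[235:320,195:255]
o=np.zeros((600,800,3),np.uint8)
r=lambda a,k:cv2.resize(a,None,fx=k,fy=k,interpolation=cv2.INTER_CUBIC)
o[:,:300]=r(w,3);o[:440,310:550]=r(t,4);o[:340,555:795]=r(s,4)
o=cv2.convertScaleAbs(o,alpha=1.7)
cv2.imwrite("pics/crop1.png",o)
```

```text
(no output)
```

View pics/crop1.png

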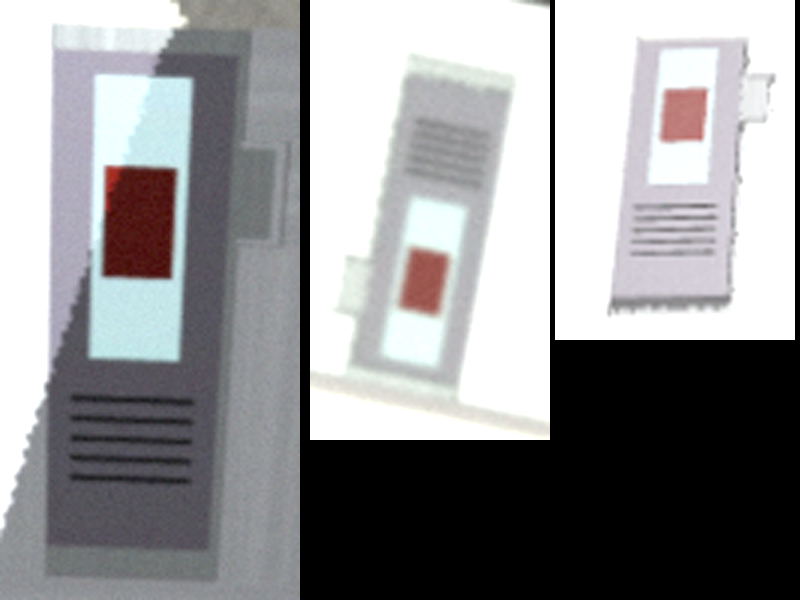

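Run:
```python
from h import *
import pickle
np.set_printoptions(precision=4,suppress=True)
w=pickle.load(open("w2.pkl","rb"));t=cam("top");s=cam("scene")
for n,p in dict(rib=((318.8,201.5),(429.5,208.3),(224.75,292.5)),smear=((321.7,129),(423.5,240),(227.3,263.8))).items():
    rs=[ray(c,q) for c,q in zip((w,t,s),p)]
    X=tri(rs);print(n,X,"w-t",tri(rs[:2]),"w-s",tri([rs[0],rs[2]]),"err",[proj(c,X)-q for c,q in zip((w,t,s),p)])
f=lambda u,v:onz(w,(275+u/3,55+v/3),.06)[:2]
P=[f(*p) for p in [(52,51),(240,56),(46,547),(209,549)]]
print("corners",P); F=(P[0]+P[1])/2;B=(P[2]+P[3])/2;d=B-F;print("len",np.linalg.norm(d),np.degrees(np.arctan2(d[1],d[0])),"ctr",(F+B)/2,"widths",np.linalg.norm(P[0]-P[1]),np.linalg.norm(P[2]-P[3]))
e=d/np.linalg.norm(d);print("pad",(F+B)/2+.036*e,"front",F, "rib at .06",f(131.5,439.5))
# lip at z=.054 and top edge
print("lip",[onz(w,(275+u/3,55+v/3),.054)[:2] for u,v in [(52,25),(248,30)]])
print("benchfront corners wrist",[onz(w,p,.06)[:2] for p in [(188,59),(465,70),(200,281)]])
```

```text
rib [ 0.6162 -0.2387  0.0574] w-t [ 0.6139 -0.2377  0.0671] w-s [ 0.6167 -0.2382  0.0578] err [array([-0.7411, -0.4785]), array([-0.4519, -0.3349]), array([-0.1572, -0.0531])]
smear [ 0.5555 -0.2255  0.0578] w-t [ 0.5548 -0.2251  0.0634] w-s [ 0.5556 -0.225   0.0576] err [array([-0.8648,  0.1075]), array([-0.5339, -0.0917]), array([-0.1472, -0.0824])]
corners [array([ 0.5083, -0.2404]), array([ 0.5182, -0.1912]), array([ 0.6449, -0.2696]), array([ 0.6541, -0.2205])]
len 0.13934117789625644 -12.111137869754925 ctr [ 0.5814 -0.2304] widths 0.05011675047514063 0.04988040998875406
pad [ 0.6166 -0.238 ] front [ 0.5132 -0.2158] rib at .06 [ 0.6162 -0.2379]
lip [array([ 0.5015, -0.2394]), array([ 0.5118, -0.1876])]
benchfront corners wrist [array([ 0.4851, -0.3197]), array([ 0.531 , -0.1049]), array([ 0.6732, -0.363 ])]
```

Call:
{"api": "drive_tool", "payload": {
  "targets": [
    {"tx": -1, "ty": -1.6, "tz": -40, "ax": 0, "ay": 0, "az": -0.036, "grip": 0},
    {"tx": -1, "ty": -1.6, "tz": -80, "ax": 0, "ay": 0, "az": -0.036, "grip": 0},
    {"tx": -1, "ty": -1.6, "tz": -120, "ax": 0, "ay": 0, "az": -0.036, "grip": 0},
    {"tx": -1, "ty": -1.6, "tz": -150, "ax": 0, "ay": 0, "az": -0.036, "grip": 0},
    {"tx": -1, "ty": -1.6, "tz": -170, "ax": 0, "ay": 0, "az": -0.036, "grip": 0},
    {"tx": -1, "ty": -1.6, "tz": -179, "ax": 0, "ay": 0, "az": -0.036, "grip": 0},
    {"tx": -1, "ty": -1.6, "tz": -180, "ax": 0, "ay": 0, "az": -0.036, "grip": 0},
    {"tx": -1, "ty": -1.6, "tz": -180, "ax": 0, "ay": 0, "az": -0.036, "grip": 0},
    {"tx": -1, "ty": -1.6, "tz": -180, "ax": 0, "ay": 0, "az": -0.036, "grip": 0},
    {"tx": -1, "ty": -1.6, "tz": -180, "ax": 0, "ay": 0, "az": -0.036, "grip": 0}
  ]
}}

```text
clock: 3.25
ee_pos: [0.6182, -0.2372, 0.0729]
tcp_rot: [[0.978, 0.005, 0.206], [-0.206, -0.005, 0.978], [0.005, -1.0, -0.004]]
contact_force: [0.1, -0.1, 0.1]
finger_gap: -0.0
```

Call:
{"api": "drive_tool", "payload": {
  "targets": [
    {"tx": -1.5, "ty": -0.8, "tz": -3, "ax": 0, "ay": 0, "az": 0, "grip": 0},
    {"tx": -1.5, "ty": -0.8, "tz": -6, "ax": 0, "ay": 0, "az": 0, "grip": 0},
    {"tx": -1.5, "ty": -0.8, "tz": -6, "ax": 0, "ay": 0, "az": 0, "grip": 0},
    {"tx": -1.5, "ty": -0.8, "tz": -6, "ax": 0, "ay": 0, "az": 0, "grip": 0},
    {"tx": -1.5, "ty": -0.8, "tz": -6, "ax": 0, "ay": 0, "az": 0, "grip": 0}
  ]
}}

```text
clock: 3.67
ee_pos: [0.6166, -0.2381, 0.0669]
tcp_rot: [[0.978, 0.004, 0.207], [-0.207, -0.005, 0.978], [0.005, -1.0, -0.004]]
contact_force: [-0.7, -0.8, -0.4]
finger_gap: 0.0001
```

Accurate when slow. Creep to contact (surface measured around 58–60 mm).

Call:
{"api": "drive_tool", "payload": {
  "targets": [
    {"tx": 0, "ty": 0, "tz": -1.5, "ax": 0, "ay": 0, "az": 0, "grip": 0},
    {"tx": 0, "ty": 0, "tz": -3, "ax": 0, "ay": 0, "az": 0, "grip": 0},
    {"tx": 0, "ty": 0, "tz": -4.5, "ax": 0, "ay": 0, "az": 0, "grip": 0},
    {"tx": 0, "ty": 0, "tz": -5.5, "ax": 0, "ay": 0, "az": 0, "grip": 0},
    {"tx": 0, "ty": 0, "tz": -5.5, "ax": 0, "ay": 0, "az": 0, "grip": 0}
  ]
}}

```text
clock: 4.08
ee_pos: [0.6163, -0.2379, 0.0608]
tcp_rot: [[0.978, 0.004, 0.207], [-0.207, -0.004, 0.978], [0.004, -1.0, -0.003]]
contact_force: [-0.1, 0.0, -0.1]
finger_gap: -0.0
```

Call:
{"api": "drive_tool", "payload": {
  "targets": [
    {"tx": 0, "ty": 0, "tz": -0.3, "ax": 0, "ay": 0, "az": 0, "grip": 0},
    {"tx": 0, "ty": 0, "tz": -0.6, "ax": 0, "ay": 0, "az": 0, "grip": 0},
    {"tx": 0, "ty": 0, "tz": -0.6, "ax": 0, "ay": 0, "az": 0, "grip": 0}
  ]
}}

```text
clock: 4.33
ee_pos: [0.6164, -0.238, 0.0603]
tcp_rot: [[0.978, 0.004, 0.207], [-0.207, -0.004, 0.978], [0.005, -1.0, -0.003]]
contact_force: [0.0, -0.2, -1.0]
finger_gap: -0.0004
```

Call:
{"api": "drive_tool", "payload": {
  "targets": [
    {"tx": 0, "ty": 0, "tz": -0.3, "ax": 0, "ay": 0, "az": 0, "grip": 0},
    {"tx": 0, "ty": 0, "tz": -0.5, "ax": 0, "ay": 0, "az": 0, "grip": 0},
    {"tx": 0, "ty": 0, "tz": -0.5, "ax": 0, "ay": 0, "az": 0, "grip": 0}
  ]
}}

```text
clock: 4.58
ee_pos: [0.6165, -0.238, 0.0602]
tcp_rot: [[0.978, 0.004, 0.206], [-0.206, -0.004, 0.978], [0.005, -1.0, -0.003]]
contact_force: [0.2, 1.0, 2.4]
finger_gap: 0.0001
```

Call:
{"api": "drive_tool", "payload": {
  "targets": [
    {"tx": 0, "ty": 0, "tz": -0.7, "ax": 0, "ay": 0, "az": 0, "grip": 0},
    {"tx": 0, "ty": 0, "tz": -1, "ax": 0, "ay": 0, "az": 0, "grip": 0},
    {"tx": 0, "ty": 0, "tz": -1, "ax": 0, "ay": 0, "az": 0, "grip": 0}
  ]
}}

```text
clock: 4.83
ee_pos: [0.6164, -0.238, 0.0601]
tcp_rot: [[0.978, 0.003, 0.206], [-0.206, -0.004, 0.978], [0.004, -1.0, -0.003]]
contact_force: [-2.2, 1.2, 5.8]
finger_gap: 0.0002
```

Call:
{"api": "drive_tool", "payload": {
  "targets": [
    {"tx": 0, "ty": 0, "tz": -1.4, "ax": 0, "ay": 0, "az": 0, "grip": 0},
    {"tx": 0, "ty": 0, "tz": -2, "ax": 0, "ay": 0, "az": 0, "grip": 0},
    {"tx": 0, "ty": 0, "tz": -2, "ax": 0, "ay": 0, "az": 0, "grip": 0}
  ]
}}

```text
clock: 5.08
ee_pos: [0.6165, -0.238, 0.0601]
tcp_rot: [[0.979, 0.002, 0.206], [-0.206, -0.004, 0.979], [0.003, -1.0, -0.003]]
contact_force: [-4.9, 2.0, 9.0]
finger_gap: -0.0001
```

Call:
{"api": "drive_tool", "payload": {
  "targets": [
    {"tx": -1, "ty": 0.2, "tz": -2.6, "ax": 0, "ay": 0, "az": 0, "grip": 0},
    {"tx": -2, "ty": 0.4, "tz": -2.6, "ax": 0, "ay": 0, "az": 0, "grip": 0},
    {"tx": -3, "ty": 0.6, "tz": -2.6, "ax": 0, "ay": 0, "az": 0, "grip": 0},
    {"tx": -4, "ty": 0.8, "tz": -2.6, "ax": 0, "ay": 0, "az": 0, "grip": 0},
    {"tx": -5, "ty": 1.0, "tz": -2.6, "ax": 0, "ay": 0, "az": 0, "grip": 0},
    {"tx": -6, "ty": 1.3, "tz": -2.6, "ax": 0, "ay": 0, "az": 0, "grip": 0}
  ]
}}

```text
clock: 5.58
ee_pos: [0.6136, -0.238, 0.0601]
tcp_rot: [[0.978, 0.011, 0.206], [-0.206, -0.008, 0.978], [0.012, -1.0, -0.005]]
contact_force: [2.9, -0.8, 5.4]
finger_gap: 0.0
```

Call:
{"api": "drive_tool", "payload": {
  "targets": [
    {"tx": -1, "ty": 0.0, "tz": -2.5, "ax": 0, "ay": 0.01, "az": 0, "grip": 0},
    {"tx": -3, "ty": 0.4, "tz": -4, "ax": 0, "ay": 0.01, "az": 0, "grip": 0},
    {"tx": -5, "ty": 0.8, "tz": -4, "ax": 0, "ay": 0.01, "az": 0, "grip": 0},
    {"tx": -7, "ty": 1.2, "tz": -4, "ax": 0, "ay": 0.01, "az": 0, "grip": 0},
    {"tx": -9, "ty": 1.6, "tz": -4, "ax": 0, "ay": 0.01, "az": 0, "grip": 0}
  ]
}}

```text
clock: 6.0
ee_pos: [0.6091, -0.2381, 0.0601]
tcp_rot: [[0.978, 0.013, 0.207], [-0.207, -0.013, 0.978], [0.015, -1.0, -0.01]]
contact_force: [5.5, -0.0, 7.2]
finger_gap: 0.0001
```

Run:
```python
from h import *
s=sensors.state();print(s["clock"],s["ee_pos"],s["contact_force"])
t=eyes.camera("top")[170:290,385:465];c=eyes.camera("scene")[220:320,185:255];w=eyes.camera("wrist")
cv2.imwrite("pics/w3.png",w)
o=np.zeros((600,800,3),np.uint8)
r=lambda a,k:cv2.resize(a,None,fx=k,fy=k,interpolation=cv2.INTER_CUBIC)
o[:480,:320]=r(t,4);o[:400,330:610]=r(c,4)
cv2.imwrite("pics/c2.png",cv2.convertScaleAbs(o,alpha=1.5))
```

```text
6.0 [ 0.60906294 -0.23808734  0.06013245] [ 5.45519886 -0.01926178  7.16527273]
```

View pics/w3.png

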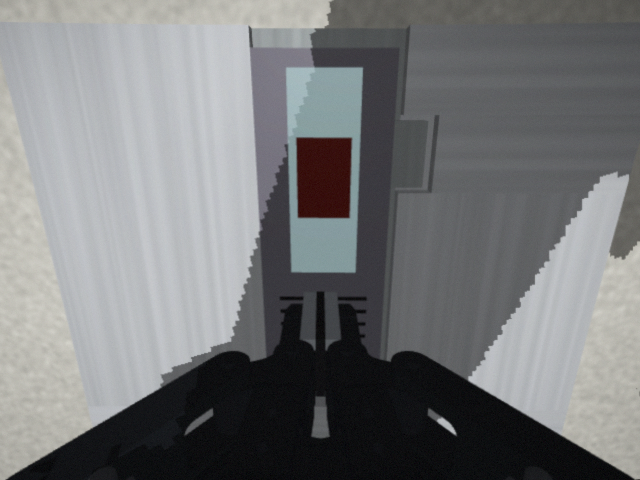

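```bash
cat >> h.py <<'E'
def gap(fr,lip):
    c=cam("wrist");e=np.array([np.cos(np.radians(-12)),np.sin(np.radians(-12))])
    F=onz(c,fr,.06)[:2];L=onz(c,lip,.054)[:2]
    print("front",F,"lip",L,"x of front past lip mm",1e3*(F-np.array([.507,-.2135]))@e,1e3*(F-L)@e)
E
python3 -c "
from h import *
gap((325,48),(325,27))"
```

```text
front [ 0.51240855 -0.21603397] lip [ 0.50544257 -0.21458455] x of front past lip mm 5.817202935929901 7.115112812146035
```

Call:
{"api": "drive_tool", "payload": {
  "targets": [
    {"tx": 0, "ty": 0, "tz": 3, "ax": 0.008, "ay": 0.013, "az": 0, "grip": 0},
    {"tx": 4, "ty": -1, "tz": 4, "ax": 0.008, "ay": 0.013, "az": 0, "grip": 0},
    {"tx": 9, "ty": -2, "tz": 4, "ax": 0.008, "ay": 0.013, "az": 0, "grip": 0},
    {"tx": 9, "ty": -2, "tz": 3, "ax": 0.008, "ay": 0.013, "az": 0, "grip": 0},
    {"tx": 9, "ty": -2, "tz": 2, "ax": 0.008, "ay": 0.013, "az": 0, "grip": 0},
    {"tx": 9, "ty": -2, "tz": 1.2, "ax": 0.008, "ay": 0.013, "az": 0, "grip": 0},
    {"tx": 9, "ty": -2, "tz": 1, "ax": 0.008, "ay": 0.013, "az": 0, "grip": 0},
    {"tx": 9, "ty": -2, "tz": 1, "ax": 0.008, "ay": 0.013, "az": 0, "grip": 0}
  ]
}}

```text
clock: 6.82
ee_pos: [0.6173, -0.2398, 0.0604]
tcp_rot: [[0.978, -0.002, 0.207], [-0.207, -0.004, 0.978], [-0.001, -1.0, -0.004]]
contact_force: [0.8, -0.4, -0.8]
finger_gap: 0.0001
```

Call:
{"api": "drive_tool", "payload": {
  "targets": [
    {"tx": 0, "ty": 0, "tz": -0.8, "ax": 0, "ay": 0, "az": 0, "grip": 0},
    {"tx": 0, "ty": 0, "tz": -1.4, "ax": 0, "ay": 0, "az": 0, "grip": 0},
    {"tx": 0, "ty": 0, "tz": -2, "ax": 0, "ay": 0, "az": 0, "grip": 0},
    {"tx": 0, "ty": 0, "tz": -2, "ax": 0, "ay": 0, "az": 0, "grip": 0}
  ]
}}

```text
clock: 7.15
ee_pos: [0.6174, -0.2399, 0.0601]
tcp_rot: [[0.978, -0.003, 0.207], [-0.207, -0.004, 0.978], [-0.002, -1.0, -0.004]]
contact_force: [-2.6, 1.7, 6.3]
finger_gap: 0.0002
```

Call:
{"api": "drive_tool", "payload": {
  "targets": [
    {"tx": 0, "ty": 0, "tz": -2, "ax": 0, "ay": 0, "az": 0, "grip": 0},
    {"tx": -0.5, "ty": 0, "tz": -3, "ax": 0, "ay": 0, "az": 0, "grip": 0},
    {"tx": -0.5, "ty": 0, "tz": -3, "ax": 0, "ay": 0, "az": 0, "grip": 0},
    {"tx": -0.5, "ty": 0, "tz": -3, "ax": 0, "ay": 0, "az": 0, "grip": 0}
  ]
}}

```text
clock: 7.48
ee_pos: [0.6174, -0.2399, 0.0601]
tcp_rot: [[0.978, -0.002, 0.207], [-0.207, -0.004, 0.978], [-0.001, -1.0, -0.004]]
contact_force: [-4.1, 2.9, 11.1]
finger_gap: -0.0001
```

Call:
{"api": "drive_tool", "payload": {
  "targets": [
    {"tx": -1, "ty": 0.2, "tz": -3.3, "ax": 0, "ay": 0, "az": 0, "grip": 0},
    {"tx": -2, "ty": 0.4, "tz": -4, "ax": 0, "ay": 0, "az": 0, "grip": 0},
    {"tx": -3, "ty": 0.6, "tz": -4.5, "ax": 0, "ay": 0, "az": 0, "grip": 0},
    {"tx": -4, "ty": 0.8, "tz": -4.5, "ax": 0, "ay": 0, "az": 0, "grip": 0}
  ]
}}

```text
clock: 7.82
ee_pos: [0.6173, -0.24, 0.0601]
tcp_rot: [[0.978, 0.008, 0.207], [-0.207, -0.007, 0.978], [0.009, -1.0, -0.005]]
contact_force: [4.8, 2.9, 7.5]
finger_gap: 0.0001
```

Call:
{"api": "drive_tool", "payload": {
  "targets": [
    {"tx": -3, "ty": 0.6, "tz": -4.5, "ax": 0, "ay": 0, "az": 0, "grip": 0},
    {"tx": -4.5, "ty": 0.9, "tz": -4.5, "ax": 0, "ay": 0, "az": 0, "grip": 0},
    {"tx": -6, "ty": 1.2, "tz": -4.5, "ax": 0, "ay": 0, "az": 0, "grip": 0},
    {"tx": -7.5, "ty": 1.5, "tz": -4.5, "ax": 0, "ay": 0, "az": 0, "grip": 0}
  ]
}}

```text
clock: 8.15
ee_pos: [0.6145, -0.2401, 0.0601]
tcp_rot: [[0.978, 0.02, 0.208], [-0.208, -0.012, 0.978], [0.022, -1.0, -0.007]]
contact_force: [4.5, 0.9, 6.2]
finger_gap: -0.0003
```

```bash
cat > look.py <<'E'
from h import *
import sys
# carrier-front edge / lip rows from wrist image: strongest row gradients near carrier axis, in top part
w=eyes.camera("wrist");cv2.imwrite(sys.argv[1],w)
g=cv2.cvtColor(w,cv2.COLOR_BGR2GRAY)[:, 335:350].astype(float).mean(1)
print(sensors.state()["ee_pos"],sensors.state()["contact_force"])
d=g[2:]-g[:-2]
print([(i+1,round(d[i],1)) for i in range(1,200) if abs(d[i])>7 and abs(d[i])==max(abs(d[max(0,i-4):i+5]))])
E
python3 - <<'E'
from h import *
w=cv2.imread("pics/w3.png")
g=cv2.cvtColor(w,cv2.COLOR_BGR2GRAY)[:, 335:350].astype(float).mean(1)
d=g[2:]-g[:-2]
print([(i+1,round(d[i],1)) for i in range(1,200) if abs(d[i])>7 and abs(d[i])==max(abs(d[max(0,i-4):i+5]))])
E
python3 look.py pics/w4.png
```

```text
[(28, np.float64(-11.8)), (47, np.float64(-14.9)), (67, np.float64(77.9)), (137, np.float64(-91.5))]
[ 0.61430466 -0.24007961  0.0601568 ] [ 4.82496849 -0.17415439  7.12566462]
[(7, np.float64(-9.1)), (26, np.float64(-19.9)), (46, np.float64(72.8)), (120, np.float64(-94.5))]
```

Call:
{"api": "drive_tool", "payload": {
  "targets": [
    {"tx": 0, "ty": 0, "tz": 1, "ax": 0.008, "ay": 0.02, "az": 0, "grip": 0},
    {"tx": 3, "ty": 0, "tz": 2, "ax": 0.008, "ay": 0.02, "az": 0, "grip": 0},
    {"tx": 4, "ty": 0, "tz": 2, "ax": 0.008, "ay": 0.02, "az": 0, "grip": 0},
    {"tx": 4, "ty": 0.5, "tz": 1, "ax": 0.008, "ay": 0.02, "az": 0, "grip": 0},
    {"tx": 4, "ty": 0.5, "tz": 0, "ax": 0.008, "ay": 0.02, "az": 0, "grip": 0},
    {"tx": 4, "ty": 0.5, "tz": -1, "ax": 0.008, "ay": 0.02, "az": 0, "grip": 0},
    {"tx": 4, "ty": 0.5, "tz": -2, "ax": 0.008, "ay": 0.02, "az": 0, "grip": 0},
    {"tx": 3, "ty": 0.5, "tz": -3, "ax": 0.008, "ay": 0.02, "az": 0, "grip": 0},
    {"tx": 2, "ty": 0.5, "tz": -4, "ax": 0.008, "ay": 0.02, "az": 0, "grip": 0},
    {"tx": 2, "ty": 0.5, "tz": -4, "ax": 0.008, "ay": 0.02, "az": 0, "grip": 0}
  ]
}}

```text
clock: 9.03
ee_pos: [0.618, -0.2394, 0.06]
tcp_rot: [[0.978, 0.003, 0.208], [-0.208, -0.003, 0.978], [0.004, -1.0, -0.003]]
contact_force: [-2.9, 4.4, 14.8]
finger_gap: 0.0002
```

Call:
{"api": "drive_tool", "payload": {
  "targets": [
    {"tx": -2, "ty": 0.4, "tz": -5, "ax": 0, "ay": 0.01, "az": 0, "grip": 0},
    {"tx": -2.5, "ty": 0.5, "tz": -6, "ax": 0, "ay": 0.01, "az": 0, "grip": 0},
    {"tx": -2.5, "ty": 0.5, "tz": -6, "ax": 0, "ay": 0.01, "az": 0, "grip": 0}
  ]
}}

```text
clock: 9.28
ee_pos: [0.618, -0.2394, 0.06]
tcp_rot: [[0.978, -0.002, 0.208], [-0.208, -0.005, 0.978], [-0.001, -1.0, -0.005]]
contact_force: [-4.6, 4.2, 20.3]
finger_gap: -0.0001
```

Call:
{"api": "drive_tool", "payload": {
  "targets": [
    {"tx": -3.5, "ty": 0.5, "tz": -6, "ax": 0, "ay": 0.01, "az": 0, "grip": 0},
    {"tx": -4.5, "ty": 0.5, "tz": -6, "ax": 0, "ay": 0.01, "az": 0, "grip": 0},
    {"tx": -5.5, "ty": 0.5, "tz": -6, "ax": 0, "ay": 0.01, "az": 0, "grip": 0}
  ]
}}

```text
clock: 9.53
ee_pos: [0.6179, -0.2394, 0.06]
tcp_rot: [[0.978, 0.001, 0.209], [-0.209, -0.007, 0.978], [0.003, -1.0, -0.007]]
contact_force: [6.2, 4.1, 14.1]
finger_gap: -0.0002
```

Call:
{"api": "drive_tool", "payload": {
  "targets": [
    {"tx": -6.5, "ty": 0.5, "tz": -6, "ax": 0, "ay": 0.01, "az": 0, "grip": 0},
    {"tx": -7.5, "ty": 0.5, "tz": -6, "ax": 0, "ay": 0.01, "az": 0, "grip": 0},
    {"tx": -8.5, "ty": 0.5, "tz": -6, "ax": 0, "ay": 0.01, "az": 0, "grip": 0}
  ]
}}

```text
clock: 9.78
ee_pos: [0.616, -0.2399, 0.06]
tcp_rot: [[0.978, 0.008, 0.211], [-0.211, -0.012, 0.978], [0.011, -1.0, -0.01]]
contact_force: [9.2, 3.6, 11.6]
finger_gap: -0.0001
```

```bash
python3 look.py pics/w5.png
```

```text
[ 0.61592135 -0.23990466  0.06008398] [ 7.58729501  3.23724352 12.23514754]
[(3, np.float64(-9.1)), (21, np.float64(-18.7)), (41, np.float64(82.3)), (114, np.float64(-100.5)), (198, np.float64(93.3))]
```

```bash
python3 -c "
from h import *
gap((343,21),(343,3))
c=cam('wrist');print(onz(c,(325,114),.06))"
```

```text
front [ 0.51315987 -0.21011697] lip [ 0.50699049 -0.20864199] x of front past lip mm 5.321888362828584 6.341231623272195
[ 0.54001221 -0.22175971  0.06      ]
```

Call:
{"api": "drive_tool", "payload": {
  "targets": [
    {"tx": -5, "ty": 2, "tz": -6, "ax": 0.008, "ay": 0.02, "az": 0, "grip": 0},
    {"tx": -6, "ty": 3, "tz": -7, "ax": 0.008, "ay": 0.02, "az": 0, "grip": 0},
    {"tx": -7, "ty": 3.5, "tz": -7, "ax": 0.008, "ay": 0.02, "az": 0, "grip": 0}
  ]
}}

```text
clock: 10.08
ee_pos: [0.6156, -0.2397, 0.06]
tcp_rot: [[0.977, 0.005, 0.211], [-0.211, -0.012, 0.977], [0.008, -1.0, -0.011]]
contact_force: [7.0, -2.8, 13.1]
finger_gap: -0.0
```

Call:
{"api": "drive_tool", "payload": {
  "targets": [
    {"tx": -8, "ty": 3, "tz": -7, "ax": 0.0, "ay": 0.02, "az": 0, "grip": 0},
    {"tx": -9, "ty": 3.2, "tz": -7, "ax": 0.0, "ay": 0.02, "az": 0, "grip": 0},
    {"tx": -10, "ty": 3.4, "tz": -7, "ax": 0.0, "ay": 0.02, "az": 0, "grip": 0}
  ]
}}

```text
clock: 10.33
ee_pos: [0.6127, -0.2391, 0.0601]
tcp_rot: [[0.977, 0.004, 0.211], [-0.211, -0.02, 0.977], [0.008, -1.0, -0.019]]
contact_force: [7.4, -0.1, 14.1]
finger_gap: 0.0001
```

```bash
python3 look.py pics/w6.png
```

```text
[ 0.61254786 -0.23909005  0.06005041] [ 6.62173827 -0.42417371 14.12649461]
[(15, np.float64(-9.5)), (21, np.float64(-20.1)), (41, np.float64(77.9)), (114, np.float64(-100.9)), (198, np.float64(91.9))]
```

Call:
{"api": "drive_tool", "payload": {
  "targets": [
    {"tx": -8, "ty": 2, "tz": -7, "ax": 0.012, "ay": 0.02, "az": 0, "grip": 0},
    {"tx": -9.5, "ty": 2.3, "tz": -7, "ax": 0.012, "ay": 0.02, "az": 0, "grip": 0},
    {"tx": -11, "ty": 2.6, "tz": -7, "ax": 0.012, "ay": 0.02, "az": 0, "grip": 0},
    {"tx": -12.5, "ty": 2.9, "tz": -7, "ax": 0.012, "ay": 0.02, "az": 0, "grip": 0},
    {"tx": -14, "ty": 3.2, "tz": -7, "ax": 0.012, "ay": 0.02, "az": 0, "grip": 0},
    {"tx": -15.5, "ty": 3.5, "tz": -7, "ax": 0.012, "ay": 0.02, "az": 0, "grip": 0}
  ]
}}

```text
clock: 10.88
ee_pos: [0.6046, -0.2375, 0.06]
tcp_rot: [[0.977, 0.003, 0.213], [-0.213, -0.015, 0.977], [0.006, -1.0, -0.014]]
contact_force: [8.8, 1.6, 13.5]
finger_gap: 0.0001
```

```bash
python3 look.py pics/w7.png
```

```text
[ 0.60440681 -0.23749726  0.06007469] [ 7.64383809  2.37356667 15.13711585]
[(21, np.float64(-32.8)), (42, np.float64(84.7)), (115, np.float64(-111.6)), (198, np.float64(102.1))]
```

Call:
{"api": "drive_tool", "payload": {
  "targets": [
    {"tx": -8, "ty": 1.7, "tz": -7, "ax": 0.01, "ay": 0.02, "az": 0, "grip": 0},
    {"tx": -9.5, "ty": 2.0, "tz": -7, "ax": 0.01, "ay": 0.02, "az": 0, "grip": 0},
    {"tx": -11, "ty": 2.3, "tz": -7, "ax": 0.01, "ay": 0.02, "az": 0, "grip": 0},
    {"tx": -12.5, "ty": 2.6, "tz": -7, "ax": 0.01, "ay": 0.02, "az": 0, "grip": 0},
    {"tx": -14, "ty": 3.0, "tz": -7, "ax": 0.01, "ay": 0.02, "az": 0, "grip": 0},
    {"tx": -15.5, "ty": 3.3, "tz": -7, "ax": 0.01, "ay": 0.02, "az": 0, "grip": 0},
    {"tx": -17, "ty": 3.6, "tz": -7, "ax": 0.01, "ay": 0.02, "az": 0, "grip": 0},
    {"tx": -18.5, "ty": 3.9, "tz": -7, "ax": 0.01, "ay": 0.02, "az": 0, "grip": 0},
    {"tx": -20, "ty": 4.2, "tz": -7, "ax": 0.01, "ay": 0.02, "az": 0, "grip": 0},
    {"tx": -21.5, "ty": 4.6, "tz": -7, "ax": 0.01, "ay": 0.02, "az": 0, "grip": 0}
  ]
}}

```text
clock: 11.77
ee_pos: [0.5907, -0.2346, 0.0601]
tcp_rot: [[0.977, 0.002, 0.214], [-0.214, -0.01, 0.977], [0.004, -1.0, -0.01]]
contact_force: [8.6, 3.0, 15.3]
finger_gap: 0.0001
```

Call:
{"api": "drive_tool", "payload": {
  "targets": [
    {"tx": -8, "ty": 1.7, "tz": -7, "ax": 0.01, "ay": 0.02, "az": 0, "grip": 0},
    {"tx": -9.5, "ty": 2.0, "tz": -7, "ax": 0.01, "ay": 0.02, "az": 0, "grip": 0},
    {"tx": -11, "ty": 2.3, "tz": -7, "ax": 0.01, "ay": 0.02, "az": 0, "grip": 0},
    {"tx": -12.5, "ty": 2.6, "tz": -7, "ax": 0.01, "ay": 0.02, "az": 0, "grip": 0},
    {"tx": -14, "ty": 3.0, "tz": -7, "ax": 0.01, "ay": 0.02, "az": 0, "grip": 0},
    {"tx": -15.5, "ty": 3.3, "tz": -7, "ax": 0.01, "ay": 0.02, "az": 0, "grip": 0},
    {"tx": -17, "ty": 3.6, "tz": -7, "ax": 0.01, "ay": 0.02, "az": 0, "grip": 0},
    {"tx": -18.5, "ty": 3.9, "tz": -7, "ax": 0.01, "ay": 0.02, "az": 0, "grip": 0},
    {"tx": -20, "ty": 4.2, "tz": -7, "ax": 0.01, "ay": 0.02, "az": 0, "grip": 0},
    {"tx": -21.5, "ty": 4.6, "tz": -7, "ax": 0.01, "ay": 0.02, "az": 0, "grip": 0}
  ]
}}

```text
clock: 12.6
ee_pos: [0.5771, -0.2318, 0.06]
tcp_rot: [[0.977, 0.002, 0.215], [-0.215, -0.006, 0.976], [0.003, -1.0, -0.006]]
contact_force: [9.2, 4.1, 15.0]
finger_gap: -0.0001
```

```bash
python3 look.py pics/w8.png
```

```text
[ 0.57688178 -0.23178861  0.06002963] [ 8.7926544   3.5635215  14.71028549]
[(8, np.float64(-17.5)), (15, np.float64(-20.3)), (22, np.float64(-68.8)), (42, np.float64(74.2)), (115, np.float64(-99.2)), (198, np.float64(96.9))]
```

Call:
{"api": "drive_tool", "payload": {
  "targets": [
    {"tx": -8, "ty": 2.2, "tz": -7, "ax": 0.005, "ay": 0.02, "az": 0, "grip": 0},
    {"tx": -9.5, "ty": 2.6, "tz": -7, "ax": 0.005, "ay": 0.02, "az": 0, "grip": 0},
    {"tx": -11, "ty": 2.9, "tz": -7, "ax": 0.005, "ay": 0.02, "az": 0, "grip": 0},
    {"tx": -12.5, "ty": 3.2, "tz": -7, "ax": 0.005, "ay": 0.02, "az": 0, "grip": 0},
    {"tx": -14, "ty": 3.6, "tz": -7, "ax": 0.005, "ay": 0.02, "az": 0, "grip": 0},
    {"tx": -15.5, "ty": 3.9, "tz": -7, "ax": 0.005, "ay": 0.02, "az": 0, "grip": 0},
    {"tx": -17, "ty": 4.2, "tz": -7, "ax": 0.005, "ay": 0.02, "az": 0, "grip": 0},
    {"tx": -18.5, "ty": 4.5, "tz": -7, "ax": 0.005, "ay": 0.02, "az": 0, "grip": 0},
    {"tx": -20, "ty": 4.8, "tz": -7, "ax": 0.005, "ay": 0.02, "az": 0, "grip": 0},
    {"tx": -21.5, "ty": 5.2, "tz": -7, "ax": 0.005, "ay": 0.02, "az": 0, "grip": 0}
  ]
}}

```text
clock: 13.48
ee_pos: [0.5633, -0.2289, 0.06]
tcp_rot: [[0.976, 0.002, 0.217], [-0.217, -0.008, 0.976], [0.003, -1.0, -0.007]]
contact_force: [8.3, 2.8, 15.6]
finger_gap: -0.0
```

Call:
{"api": "drive_tool", "payload": {
  "targets": [
    {"tx": -2, "ty": 0, "tz": -3, "ax": 0, "ay": 0, "az": 0, "grip": 0},
    {"tx": 0, "ty": 0, "tz": 0, "ax": 0, "ay": 0, "az": 0, "grip": 0},
    {"tx": 0, "ty": 0, "tz": 3, "ax": 0, "ay": 0, "az": 0, "grip": 0},
    {"tx": 0, "ty": 0, "tz": 30, "ax": 0, "ay": 0, "az": 0.02, "grip": 0},
    {"tx": 0, "ty": 0, "tz": 70, "ax": 0, "ay": 0, "az": 0.02, "grip": 0},
    {"tx": 0, "ty": 0, "tz": 110, "ax": 0, "ay": 0, "az": 0.02, "grip": 75},
    {"tx": 0, "ty": 0, "tz": 140, "ax": 0, "ay": 0, "az": 0.02, "grip": 75},
    {"tx": 0, "ty": 0, "tz": 140, "ax": 0, "ay": 0, "az": 0.02, "grip": 75},
    {"tx": 0, "ty": 0, "tz": 140, "ax": 0, "ay": 0, "az": 0.02, "grip": 75},
    {"tx": 0, "ty": 0, "tz": 140, "ax": 0, "ay": 0, "az": 0.02, "grip": 75}
  ]
}}

```text
clock: 14.32
ee_pos: [0.5621, -0.2284, 0.198]
tcp_rot: [[0.98, -0.002, 0.198], [-0.198, -0.006, 0.98], [-0.0, -1.0, -0.006]]
contact_force: [0.1, -0.3, -0.6]
finger_gap: 0.0607
```

Run:
```python
from h import *
import pickle
s=sensors.state();print(s["clock"],s["ee_pos"],s["tcp_rot"],s["finger_gap"])
c=cam("wrist");pickle.dump(c,open("w9.pkl","wb"))
w=eyes.camera("wrist");cv2.imwrite("pics/w9.png",w)
t=eyes.camera("top");cv2.imwrite("pics/t9.png",t)
s=eyes.camera("scene");cv2.imwrite("pics/s9.png",s)
o=np.zeros((600,800,3),np.uint8)
r=lambda a,k:cv2.resize(a,None,fx=k,fy=k,interpolation=cv2.INTER_CUBIC)
o[:330,:440]=w[:330,100:540]; o[:480,445:765]=r(t[190:310,385:465],4); o[335:595,:400]=r(s[190:320,110:310],2)
cv2.imwrite("pics/c9.png",cv2.convertScaleAbs(o,alpha=1.4))
```

```text
14.3167 [ 0.56211529 -0.22836314  0.19801172] [[ 9.80292726e-01 -1.52023618e-03  1.97544578e-01]
 [-1.97550215e-01 -6.08018669e-03  9.80273913e-01]
 [-2.89139956e-04 -9.99980360e-01 -6.26068577e-03]] 0.06073312729733208
```

View pics/c9.png

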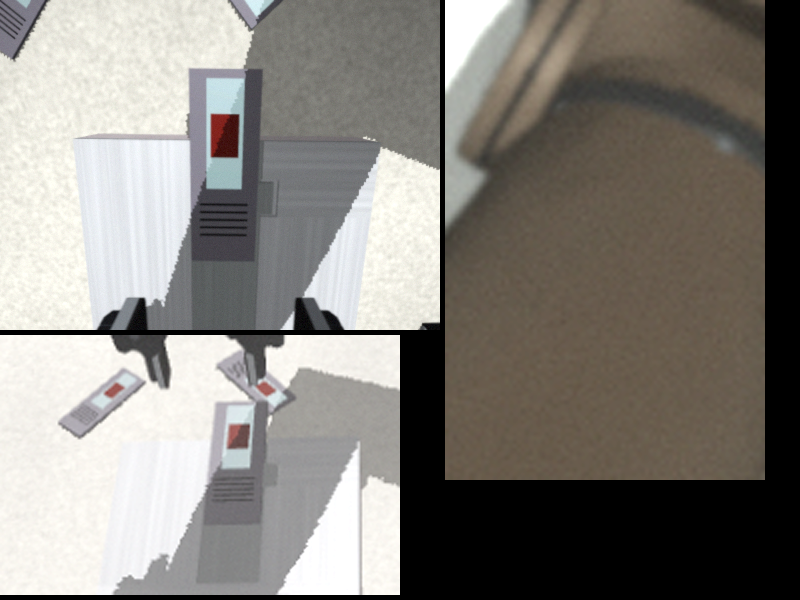

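Run:
```python
from h import *
import pickle
np.set_printoptions(precision=4,suppress=True)
c=pickle.load(open("w9.pkl","rb"))
P=[onz(c,p,.06)[:2] for p in [(289,69),(363,69),(290.5,260),(355,261)]]
F=(P[0]+P[1])/2;B=(P[2]+P[3])/2;d=B-F;e=d/np.linalg.norm(d)
print(P,np.linalg.norm(d),np.degrees(np.arctan2(e[1],e[0])),"F",F,"ctr",(F+B)/2)
L=[onz(c,p,.06)[:2] for p in [(175,137),(481,142)]];print(L)
print("overhang",(np.array([.507,-.2135])-F)@e)
s=cam("scene");sm=ray(s,(110+238/2,190+(436-335)/2));print("smear height",tri([sm,ray(c,(324.5,135.5))]))
for o in (.02,.025,.03): print(o,F+e*o)
```

```text
[array([ 0.4551, -0.2291]), array([ 0.465 , -0.1803]), array([ 0.5904, -0.2589]), array([ 0.6011, -0.2091])] 0.13885499625833475 -12.146243165083305 F [ 0.46   -0.2047] ctr [ 0.5279 -0.2193]
[array([ 0.4825, -0.3185]), array([ 0.5287, -0.1062])]
overhang 0.04776489412410203
smear height [ 0.5023 -0.2143  0.0579]
0.02 [ 0.4796 -0.2089]
0.025 [ 0.4845 -0.21  ]
0.03 [ 0.4894 -0.211 ]
```

Call:
{"api": "drive_tool", "payload": {
  "targets": [
    {"tx": -40, "ty": 10, "tz": 0, "ax": 0.006, "ay": 0, "az": -0.012, "grip": 75},
    {"tx": -74.7, "ty": 17.8, "tz": 0, "ax": 0.006, "ay": 0, "az": -0.012, "grip": 75},
    {"tx": -74.7, "ty": 17.8, "tz": 0, "ax": 0.006, "ay": 0, "az": -0.012, "grip": 75},
    {"tx": -74.7, "ty": 17.8, "tz": -40, "ax": 0.006, "ay": 0, "az": -0.012, "grip": 75},
    {"tx": -74.7, "ty": 17.8, "tz": -70, "ax": 0.006, "ay": 0, "az": -0.012, "grip": 75},
    {"tx": -74.7, "ty": 17.8, "tz": -95, "ax": 0.006, "ay": 0, "az": -0.012, "grip": 75},
    {"tx": -74.7, "ty": 17.8, "tz": -100, "ax": 0.006, "ay": 0, "az": -0.012, "grip": 75},
    {"tx": -74.7, "ty": 17.8, "tz": -100, "ax": 0.006, "ay": 0, "az": -0.012, "grip": 75},
    {"tx": -74.7, "ty": 17.8, "tz": -100, "ax": 0.006, "ay": 0, "az": -0.012, "grip": 75}
  ]
}}

```text
clock: 15.22
ee_pos: [0.4875, -0.2105, 0.0972]
tcp_rot: [[0.978, -0.003, 0.209], [-0.209, 0.001, 0.978], [-0.003, -1.0, 0.0]]
contact_force: [-0.2, -1.1, 0.9]
finger_gap: 0.0641
```

Call:
{"api": "drive_tool", "payload": {
  "targets": [
    {"tx": 0, "ty": 0, "tz": -15, "ax": 0, "ay": 0, "az": 0, "grip": 75},
    {"tx": 0, "ty": 0, "tz": -30, "ax": 0, "ay": 0, "az": 0, "grip": 75},
    {"tx": 0, "ty": 0, "tz": -45, "ax": 0, "ay": 0, "az": 0, "grip": 75},
    {"tx": 0, "ty": 0, "tz": -57, "ax": 0, "ay": 0, "az": 0, "grip": 75},
    {"tx": 0, "ty": 0, "tz": -61, "ax": 0, "ay": 0, "az": 0, "grip": 75},
    {"tx": 0, "ty": 0, "tz": -61, "ax": 0, "ay": 0, "az": 0, "grip": 75},
    {"tx": 0, "ty": 0, "tz": -61, "ax": 0, "ay": 0, "az": 0, "grip": 75}
  ]
}}

```text
clock: 15.8
ee_pos: [0.4882, -0.211, 0.0372]
tcp_rot: [[0.978, -0.002, 0.209], [-0.209, 0.0, 0.978], [-0.002, -1.0, -0.0]]
contact_force: [0.0, -0.4, 0.7]
finger_gap: 0.0646
```

Run:
```python
from h import *
s=sensors.state();print(s["ee_pos"],s["contact_force"],s["finger_gap"])
w=eyes.camera("wrist");c=eyes.camera("scene")[170:320,110:310]
o=np.zeros((600,800,3),np.uint8);o[:300,:400]=cv2.resize(c,None,fx=2,fy=2);o[:480,400:]=w[:,120:520]
cv2.imwrite("pics/c10.png",cv2.convertScaleAbs(o,alpha=1.4))
```

```text
[ 0.48823747 -0.21101335  0.03716991] [ 0.0255636  -0.42428769  0.66182457] 0.0645792825977247
```

View pics/c10.png

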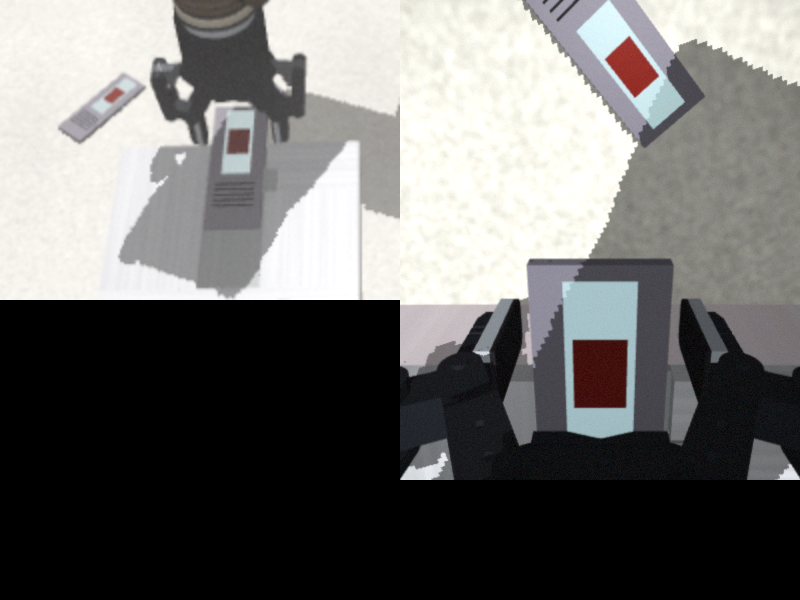

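Call:
{"api": "drive_tool", "payload": {
  "targets": [
    {"tx": 0, "ty": 0, "tz": 0, "ax": 0, "ay": 0, "az": 0, "grip": 50},
    {"tx": 0, "ty": 0, "tz": 0, "ax": 0, "ay": 0, "az": 0, "grip": 50},
    {"tx": 0, "ty": 0, "tz": 0, "ax": 0, "ay": 0, "az": 0, "grip": 50},
    {"tx": 0, "ty": 0, "tz": 0, "ax": 0, "ay": 0, "az": 0, "grip": 50},
    {"tx": 0, "ty": 0, "tz": 0, "ax": 0, "ay": 0, "az": 0, "grip": 50}
  ],
  "newtons": 60
}}

```text
clock: 16.32
ee_pos: [0.4892, -0.2114, 0.0388]
tcp_rot: [[0.978, 0.0, 0.209], [-0.209, -0.001, 0.978], [0.001, -1.0, -0.001]]
contact_force: [0.0, 0.9, 6.3]
finger_gap: 0.0489
```

Call:
{"api": "drive_tool", "payload": {
  "targets": [
    {"tx": 0, "ty": 0, "tz": 2, "ax": 0, "ay": 0, "az": 0, "grip": 45},
    {"tx": 0, "ty": 0, "tz": 4, "ax": 0, "ay": 0, "az": 0, "grip": 45},
    {"tx": 0, "ty": 0, "tz": 7, "ax": 0, "ay": 0, "az": 0, "grip": 45},
    {"tx": 0, "ty": 0, "tz": 11, "ax": 0, "ay": 0, "az": 0, "grip": 45},
    {"tx": 0, "ty": 0, "tz": 16, "ax": 0, "ay": 0, "az": 0, "grip": 45},
    {"tx": 0, "ty": 0, "tz": 24, "ax": 0, "ay": 0, "az": 0, "grip": 45},
    {"tx": 0, "ty": 0, "tz": 34, "ax": 0, "ay": 0, "az": 0, "grip": 45},
    {"tx": 0, "ty": 0, "tz": 50, "ax": 0, "ay": 0, "az": 0, "grip": 45},
    {"tx": 0, "ty": 0, "tz": 50, "ax": 0, "ay": 0, "az": 0, "grip": 45},
    {"tx": 0, "ty": 0, "tz": 50, "ax": 0, "ay": 0, "az": 0, "grip": 45}
  ]
}}

```text
clock: 17.15
ee_pos: [0.4903, -0.2121, 0.0907]
tcp_rot: [[0.978, 0.004, 0.209], [-0.209, -0.003, 0.978], [0.004, -1.0, -0.002]]
contact_force: [0.3, -0.2, -2.9]
finger_gap: 0.0487
```

Run:
```python
from h import *
import pickle
s=sensors.state();print(s["ee_pos"],s["contact_force"],s["moment"],s["finger_gap"])
c=cam("wrist");pickle.dump(c,open("w11.pkl","wb"))
w=eyes.camera("wrist");c=eyes.camera("scene")[130:320,110:310]
o=np.zeros((600,800,3),np.uint8);o[:380,:400]=cv2.resize(c,None,fx=2,fy=2);o[:480,400:]=w[:,120:520]
cv2.imwrite("pics/c11.png",cv2.convertScaleAbs(o,alpha=1.4))
```

```text
[ 0.49030451 -0.21207361  0.09065972] [ 0.32440305 -0.17395512 -2.85719588] [-0.01351667  0.06654334 -0.03260675] 0.048657661878118826
```

View pics/c11.png

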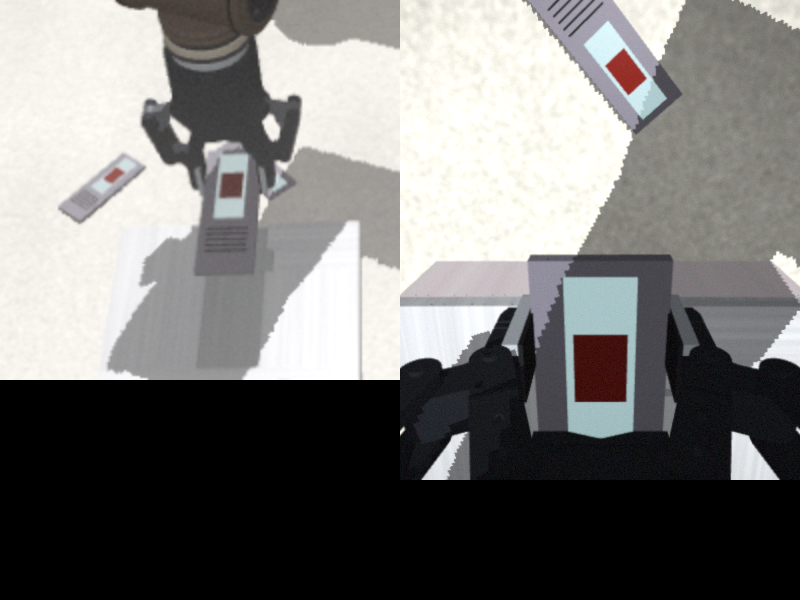

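Call:
{"api": "drive_tool", "payload": {
  "targets": [
    {"tx": -6, "ty": -28, "tz": 0, "ax": 0, "ay": 0, "az": 0, "grip": 45},
    {"tx": -12, "ty": -56, "tz": 0, "ax": 0, "ay": 0, "az": 0, "grip": 45},
    {"tx": -12, "ty": -56, "tz": -10, "ax": 0, "ay": 0, "az": 0, "grip": 45},
    {"tx": -12, "ty": -56, "tz": -20, "ax": 0, "ay": 0, "az": 0, "grip": 45},
    {"tx": -12, "ty": -56, "tz": -28, "ax": 0, "ay": 0, "az": 0, "grip": 45},
    {"tx": -12, "ty": -56, "tz": -34, "ax": 0, "ay": 0, "az": 0, "grip": 45},
    {"tx": -12, "ty": -56, "tz": -38, "ax": 0, "ay": 0, "az": 0, "grip": 45},
    {"tx": -12, "ty": -56, "tz": -40, "ax": 0, "ay": 0, "az": 0, "grip": 45},
    {"tx": -12, "ty": -56, "tz": -40, "ax": 0, "ay": 0, "az": 0, "grip": 45},
    {"tx": -12, "ty": -56, "tz": -40, "ax": 0, "ay": 0, "az": 0, "grip": 45}
  ]
}}

```text
clock: 18.08
ee_pos: [0.4773, -0.2669, 0.0488]
tcp_rot: [[0.978, 0.0, 0.209], [-0.209, -0.001, 0.978], [0.001, -1.0, -0.001]]
contact_force: [0.3, 0.1, -0.6]
finger_gap: 0.0481
```

Call:
{"api": "drive_tool", "payload": {
  "targets": [
    {"tx": 0, "ty": 0, "tz": -1, "ax": 0, "ay": 0, "az": 0, "grip": 45},
    {"tx": 0, "ty": 0, "tz": -2, "ax": 0, "ay": 0, "az": 0, "grip": 45},
    {"tx": 0, "ty": 0, "tz": -3, "ax": 0, "ay": 0, "az": 0, "grip": 45},
    {"tx": 0, "ty": 0, "tz": -3, "ax": 0, "ay": 0, "az": 0, "grip": 45}
  ]
}}

```text
clock: 18.42
ee_pos: [0.4773, -0.2669, 0.0458]
tcp_rot: [[0.978, 0.0, 0.209], [-0.209, -0.001, 0.978], [0.001, -1.0, -0.001]]
contact_force: [-0.7, 0.6, -0.8]
finger_gap: 0.0486
```

Call:
{"api": "drive_tool", "payload": {
  "targets": [
    {"tx": 0, "ty": 0, "tz": -0.5, "ax": 0, "ay": 0, "az": 0, "grip": 45},
    {"tx": 0, "ty": 0, "tz": -1.2, "ax": 0, "ay": 0, "az": 0, "grip": 45},
    {"tx": 0, "ty": 0, "tz": -1.5, "ax": 0, "ay": 0, "az": 0, "grip": 45},
    {"tx": 0, "ty": 0, "tz": -1.5, "ax": 0, "ay": 0, "az": 0, "grip": 45}
  ]
}}

```text
clock: 18.75
ee_pos: [0.4777, -0.2673, 0.045]
tcp_rot: [[0.978, 0.001, 0.209], [-0.209, -0.002, 0.978], [0.002, -1.0, -0.001]]
contact_force: [-1.2, 0.3, 2.9]
finger_gap: 0.0482
```

```bash
python3 -c "
from h import *
s=sensors.state();print(s['ee_pos'],s['contact_force'],s['moment'])"
```

```text
[ 0.47771958 -0.26731117  0.04500005] [-1.23499989  0.29745905  2.89770578] [0.09162396 0.03457042 0.05371498]
```

Call:
{"api": "drive_tool", "payload": {
  "targets": [
    {"tx": 0, "ty": 0, "tz": 0, "ax": 0, "ay": 0, "az": 0, "grip": 62},
    {"tx": 0, "ty": 0, "tz": 0, "ax": 0, "ay": 0, "az": 0, "grip": 75},
    {"tx": 0, "ty": 0, "tz": 0, "ax": 0, "ay": 0, "az": 0, "grip": 75},
    {"tx": 0, "ty": 0, "tz": 0, "ax": 0, "ay": 0, "az": 0, "grip": 75},
    {"tx": 0, "ty": 0, "tz": 15, "ax": 0, "ay": 0, "az": 0, "grip": 75},
    {"tx": 0, "ty": 0, "tz": 35, "ax": 0, "ay": 0, "az": 0, "grip": 75},
    {"tx": 0, "ty": 0, "tz": 70, "ax": 0, "ay": 0, "az": 0, "grip": 75},
    {"tx": 30, "ty": -6, "tz": 110, "ax": 0, "ay": 0, "az": 0, "grip": 75},
    {"tx": 70, "ty": -15, "tz": 140, "ax": 0, "ay": 0, "az": 0, "grip": 75},
    {"tx": 80, "ty": -17, "tz": 140, "ax": 0, "ay": 0, "az": 0, "grip": 75},
    {"tx": 80, "ty": -17, "tz": 140, "ax": 0, "ay": 0, "az": 0, "grip": 75},
    {"tx": 80, "ty": -17, "tz": 140, "ax": 0, "ay": 0, "az": 0, "grip": 75}
  ]
}}

```text
clock: 19.75
ee_pos: [0.5588, -0.2846, 0.186]
tcp_rot: [[0.978, 0.003, 0.208], [-0.208, -0.003, 0.978], [0.003, -1.0, -0.002]]
contact_force: [-0.7, 0.2, 0.2]
finger_gap: 0.0639
```

Run:
```python
from h import *
import pickle
s=sensors.state();print(s["clock"],s["ee_pos"],s["tcp_rot"],s["contact_force"],s["finger_gap"])
c=cam("wrist");pickle.dump(c,open("w12.pkl","wb"))
w=eyes.camera("wrist");cv2.imwrite("pics/w12.png",w);cv2.imwrite("pics/s12.png",eyes.camera("scene"))
```

```text
19.75 [ 0.55882759 -0.28464839  0.18597756] [[ 0.97813179  0.00282998  0.20796683]
 [-0.20795923 -0.00275942  0.9781336 ]
 [ 0.00334196 -0.99999219 -0.00211056]] [-0.69817132  0.23173986  0.15920018] 0.06391372313428598
```

View pics/w12.png

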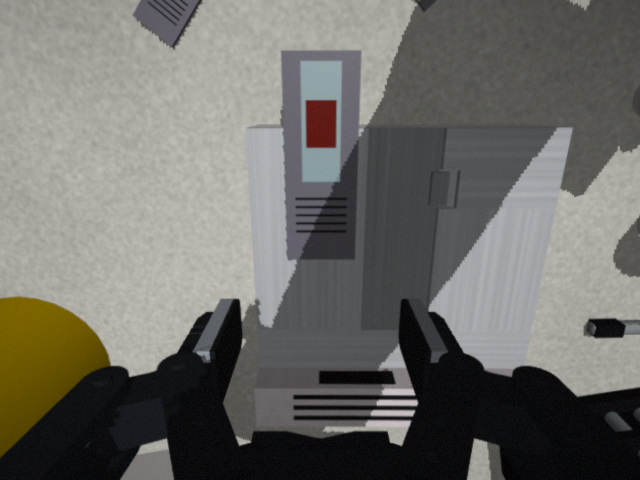

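Run:
```python
from h import *
import pickle
np.set_printoptions(precision=4,suppress=True)
c=pickle.load(open("w12.pkl","rb"))
P=[onz(c,p,.066)[:2] for p in [(281,51),(362,51),(288,259),(355,258)]]
F=(P[0]+P[1])/2;B=(P[2]+P[3])/2;d=B-F;e=d/np.linalg.norm(d)
ctr=(F+B)/2
print(np.linalg.norm(d),np.linalg.norm(P[0]-P[1]),np.linalg.norm(P[2]-P[3]),np.degrees(np.arctan2(e[1],e[0])),"F",F,"ctr",ctr,"ctr from F",F+.07*e)
print("move",1e3*(F+.065*e-sensors.state()["ee_pos"][:2]))
```

```text
0.1384893209094331 0.0501572829345264 0.049441517508344975 -11.922410415982581 F [ 0.4485 -0.2607] ctr [ 0.5163 -0.275 ] ctr from F [ 0.517  -0.2751]
move [-44.439    9.5099]
```

Call:
{"api": "drive_tool", "payload": {
  "targets": [
    {"tx": -25, "ty": 5, "tz": -20, "ax": 0, "ay": 0, "az": 0, "grip": 75},
    {"tx": -42.3, "ty": 9.6, "tz": -50, "ax": 0, "ay": 0, "az": 0, "grip": 75},
    {"tx": -42.3, "ty": 9.6, "tz": -80, "ax": 0, "ay": 0, "az": 0, "grip": 75},
    {"tx": -42.3, "ty": 9.6, "tz": -105, "ax": 0, "ay": 0, "az": 0, "grip": 75},
    {"tx": -42.3, "ty": 9.6, "tz": -116, "ax": 0, "ay": 0, "az": 0, "grip": 75},
    {"tx": -42.3, "ty": 9.6, "tz": -118, "ax": 0, "ay": 0, "az": 0, "grip": 75},
    {"tx": -42.3, "ty": 9.6, "tz": -118, "ax": 0, "ay": 0, "az": 0, "grip": 75},
    {"tx": -42.3, "ty": 9.6, "tz": -118, "ax": 0, "ay": 0, "az": 0, "grip": 75}
  ]
}}

```text
clock: 20.52
ee_pos: [0.515, -0.2747, 0.0667]
tcp_rot: [[0.978, 0.0, 0.209], [-0.209, -0.001, 0.978], [0.001, -1.0, -0.001]]
contact_force: [0.5, 0.0, 0.2]
finger_gap: 0.064
```

Call:
{"api": "drive_tool", "payload": {
  "targets": [
    {"tx": 0, "ty": 0, "tz": -3, "ax": 0, "ay": 0, "az": 0, "grip": 75},
    {"tx": 0, "ty": 0, "tz": -5, "ax": 0, "ay": 0, "az": 0, "grip": 75},
    {"tx": 0, "ty": 0, "tz": -7, "ax": 0, "ay": 0, "az": 0, "grip": 75},
    {"tx": 0, "ty": 0, "tz": -9, "ax": 0, "ay": 0, "az": 0, "grip": 75},
    {"tx": 0, "ty": 0, "tz": -9, "ax": 0, "ay": 0, "az": 0, "grip": 75},
    {"tx": 0, "ty": 0, "tz": -9, "ax": 0, "ay": 0, "az": 0, "grip": 75}
  ]
}}

```text
clock: 21.02
ee_pos: [0.5149, -0.2746, 0.0576]
tcp_rot: [[0.978, 0.0, 0.209], [-0.209, -0.001, 0.978], [0.0, -1.0, -0.001]]
contact_force: [-0.1, 0.5, -0.3]
finger_gap: 0.0646
```

Call:
{"api": "drive_tool", "payload": {
  "targets": [
    {"tx": 0, "ty": 0, "tz": -1, "ax": 0, "ay": 0, "az": 0, "grip": 75},
    {"tx": 0, "ty": 0, "tz": -2, "ax": 0, "ay": 0, "az": 0, "grip": 75},
    {"tx": 0, "ty": 0, "tz": -2, "ax": 0, "ay": 0, "az": 0, "grip": 75},
    {"tx": 0, "ty": 0, "tz": -2, "ax": 0, "ay": 0, "az": 0, "grip": 75}
  ]
}}

```text
clock: 21.35
ee_pos: [0.5149, -0.2745, 0.0554]
tcp_rot: [[0.978, -0.0, 0.209], [-0.209, -0.001, 0.978], [0.0, -1.0, -0.001]]
contact_force: [-0.3, -0.2, -0.9]
finger_gap: 0.0638
```

Call:
{"api": "drive_tool", "payload": {
  "targets": [
    {"tx": 0, "ty": 0, "tz": -1, "ax": 0, "ay": 0, "az": 0, "grip": 75},
    {"tx": 0, "ty": 0, "tz": -2, "ax": 0, "ay": 0, "az": 0, "grip": 75},
    {"tx": 0, "ty": 0, "tz": -2, "ax": 0, "ay": 0, "az": 0, "grip": 75},
    {"tx": 0, "ty": 0, "tz": -2, "ax": 0, "ay": 0, "az": 0, "grip": 75}
  ]
}}

```text
clock: 21.68
ee_pos: [0.5151, -0.2747, 0.0539]
tcp_rot: [[0.978, 0.0, 0.209], [-0.209, -0.001, 0.978], [0.0, -1.0, -0.001]]
contact_force: [-1.0, 0.7, 3.1]
finger_gap: 0.0639
```

Call:
{"api": "drive_tool", "payload": {
  "targets": [
    {"tx": 0, "ty": 0, "tz": 2, "ax": 0, "ay": 0, "az": 0, "grip": 75},
    {"tx": 0, "ty": 0, "tz": 4.1, "ax": 0, "ay": 0, "az": 0, "grip": 75},
    {"tx": 0, "ty": 0, "tz": 4.1, "ax": 0, "ay": 0, "az": 0, "grip": 75},
    {"tx": 0, "ty": 0, "tz": 4.1, "ax": 0, "ay": 0, "az": 0, "grip": 48},
    {"tx": 0, "ty": 0, "tz": 4.1, "ax": 0, "ay": 0, "az": 0, "grip": 48},
    {"tx": 0, "ty": 0, "tz": 4.1, "ax": 0, "ay": 0, "az": 0, "grip": 48},
    {"tx": 0, "ty": 0, "tz": 4.1, "ax": 0, "ay": 0, "az": 0, "grip": 48},
    {"tx": 0, "ty": 0, "tz": 4.1, "ax": 0, "ay": 0, "az": 0, "grip": 48}
  ],
  "newtons": 50
}}

```text
clock: 22.35
ee_pos: [0.5153, -0.2748, 0.0584]
tcp_rot: [[0.978, 0.001, 0.209], [-0.209, -0.001, 0.978], [0.001, -1.0, -0.001]]
contact_force: [0.3, 0.1, 3.4]
finger_gap: 0.0479
```

Call:
{"api": "drive_tool", "payload": {
  "targets": [
    {"tx": 0, "ty": 0, "tz": 2, "ax": 0, "ay": 0, "az": 0, "grip": 48},
    {"tx": 0, "ty": 0, "tz": 5, "ax": 0, "ay": 0, "az": 0, "grip": 48},
    {"tx": 0, "ty": 0, "tz": 12, "ax": 0, "ay": 0, "az": 0, "grip": 48},
    {"tx": 0, "ty": 0, "tz": 25, "ax": 0, "ay": 0, "az": 0, "grip": 48},
    {"tx": 0, "ty": 0, "tz": 45, "ax": 0, "ay": 0, "az": 0, "grip": 48},
    {"tx": 0, "ty": 0, "tz": 70, "ax": 0, "ay": 0, "az": 0, "grip": 48},
    {"tx": 0, "ty": 0, "tz": 95, "ax": 0, "ay": 0, "az": 0, "grip": 48},
    {"tx": 0, "ty": 0, "tz": 110, "ax": 0, "ay": 0, "az": 0, "grip": 48},
    {"tx": 0, "ty": 0, "tz": 110, "ax": 0, "ay": 0, "az": 0, "grip": 48},
    {"tx": 0, "ty": 0, "tz": 110, "ax": 0, "ay": 0, "az": 0, "grip": 48}
  ]
}}

```text
clock: 23.18
ee_pos: [0.5159, -0.2753, 0.1701]
tcp_rot: [[0.978, 0.003, 0.209], [-0.209, -0.003, 0.978], [0.004, -1.0, -0.003]]
contact_force: [0.3, 0.1, -1.6]
finger_gap: 0.048
```

Run:
```python
from h import *
s=sensors.state();print(s["ee_pos"],s["contact_force"],s["moment"],s["finger_gap"])
w=eyes.camera("wrist");c=eyes.camera("scene")
o=np.zeros((600,800,3),np.uint8);o[:420,:400]=cv2.resize(c[110:320,110:310],None,fx=2,fy=2);o[:480,400:]=w[:,120:520]
# tray corner crop for refinement
o[425:585,:200]=c[190:350,380:580][:160]
cv2.imwrite("pics/c13.png",cv2.convertScaleAbs(o,alpha=1.3))
```

```text
[ 0.5158594  -0.27525492  0.17011329] [ 0.32844931  0.14462384 -1.61302364] [ 0.02824943 -0.05688831  0.01609107] 0.047984328210906216
```

View pics/c13.png

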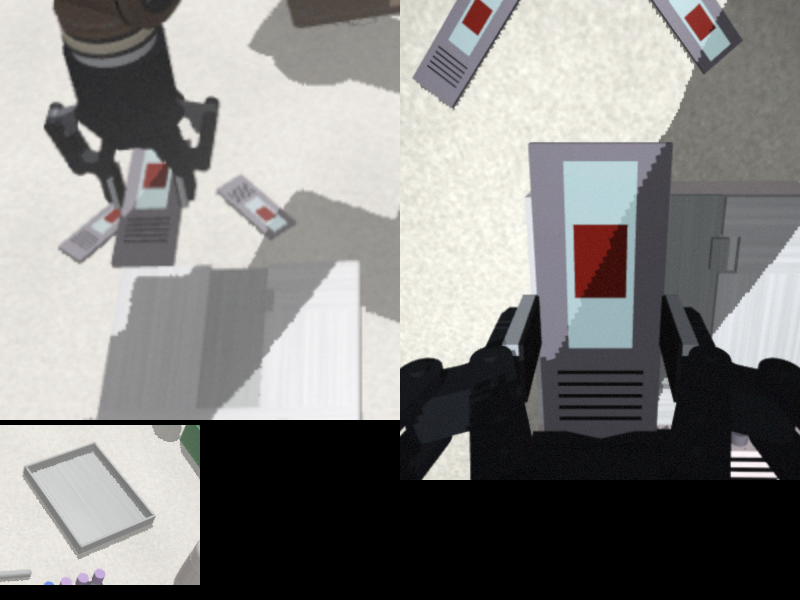

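Call:
{"api": "drive_tool", "payload": {
  "targets": [
    {"tx": 3, "ty": 12, "tz": 0, "ax": 0, "ay": 0, "az": 0.01, "grip": 48},
    {"tx": 8, "ty": 35, "tz": 0, "ax": 0, "ay": 0, "az": 0.03, "grip": 48},
    {"tx": 14, "ty": 66, "tz": 0, "ax": 0, "ay": 0, "az": 0.05, "grip": 48},
    {"tx": 21, "ty": 100, "tz": 0, "ax": 0, "ay": 0, "az": 0.08, "grip": 48},
    {"tx": 28, "ty": 135, "tz": 0, "ax": 0, "ay": 0, "az": 0.1, "grip": 48},
    {"tx": 36, "ty": 170, "tz": 0, "ax": 0, "ay": 0, "az": 0.13, "grip": 48},
    {"tx": 43, "ty": 205, "tz": 0, "ax": 0, "ay": 0, "az": 0.15, "grip": 48},
    {"tx": 50, "ty": 240, "tz": 0, "ax": 0, "ay": 0, "az": 0.18, "grip": 48},
    {"tx": 58, "ty": 275, "tz": 0, "ax": 0, "ay": 0, "az": 0.2, "grip": 48},
    {"tx": 65, "ty": 310, "tz": 0, "ax": 0, "ay": 0, "az": 0.23, "grip": 48},
    {"tx": 72, "ty": 345, "tz": 0, "ax": 0, "ay": 0, "az": 0.25, "grip": 48},
    {"tx": 80, "ty": 380, "tz": 0, "ax": 0, "ay": 0, "az": 0.28, "grip": 48},
    {"tx": 87, "ty": 415, "tz": 0, "ax": 0, "ay": 0, "az": 0.3, "grip": 48},
    {"tx": 94, "ty": 445, "tz": 0, "ax": 0, "ay": 0, "az": 0.33, "grip": 48},
    {"tx": 99, "ty": 470, "tz": 0, "ax": 0, "ay": 0, "az": 0.35, "grip": 48},
    {"tx": 102, "ty": 487, "tz": 0, "ax": 0, "ay": 0, "az": 0.358, "grip": 48},
    {"tx": 104, "ty": 495, "tz": 0, "ax": 0, "ay": 0, "az": 0.358, "grip": 48},
    {"tx": 104, "ty": 495, "tz": 0, "ax": 0, "ay": 0, "az": 0.358, "grip": 48},
    {"tx": 104, "ty": 495, "tz": 0, "ax": 0, "ay": 0, "az": 0.358, "grip": 48}
  ]
}}

```text
clock: 24.87
ee_pos: [0.6177, 0.2207, 0.1658]
tcp_rot: [[0.989, -0.003, -0.148], [0.148, -0.001, 0.989], [-0.004, -1.0, -0.001]]
contact_force: [-0.4, -0.9, -0.9]
finger_gap: 0.0484
```

Run:
```python
from h import *
np.set_printoptions(precision=4,suppress=True)
s=sensors.state();print(s["clock"],s["ee_pos"],s["tcp_rot"],s["contact_force"],s["finger_gap"])
w=eyes.camera("wrist");c=eyes.camera("scene")
o=np.zeros((600,800,3),np.uint8);o[:400,:400]=cv2.resize(c[150:350,370:570],None,fx=2,fy=2);o[:480,400:]=w[:,120:520]
o[405:595,:320]=cv2.resize(c[160:350,320:480],(320,190))
cv2.imwrite("pics/c14.png",cv2.convertScaleAbs(o,alpha=1.3))
```

```text
24.8667 [0.6177 0.2207 0.1658] [[ 0.989  -0.0034 -0.1478]
 [ 0.1478 -0.0013  0.989 ]
 [-0.0036 -1.     -0.0008]] [-0.3892 -0.9173 -0.9418] 0.048354151102689084
```

View pics/c14.png

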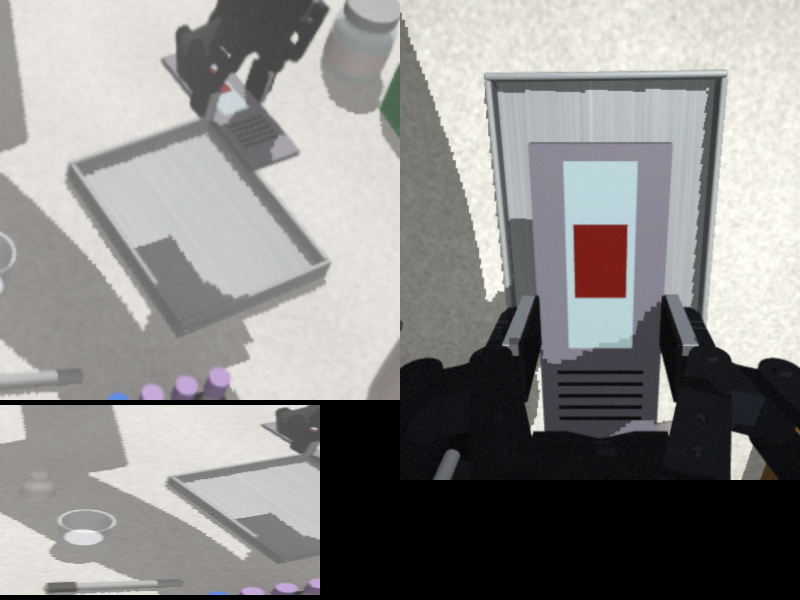

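Run:
```python
from h import *
np.set_printoptions(precision=4,suppress=True)
c=cam("wrist");a=onz(c,(207,76),.022)[:2];b=onz(c,(447,73),.022)[:2];d=b-a;print(a,b,np.linalg.norm(d))
n=np.array([d[1],-d[0]])/np.linalg.norm(d);print(np.degrees(np.arctan2(n[1],n[0])),"centre",(a+b)/2+.105*n)
```

```text
[0.5295 0.127 ] [0.5035 0.2907] 0.16568877501673243
9.04878949003621 centre [0.6202 0.2254]
```

Call:
{"api": "drive_tool", "payload": {
  "targets": [
    {"tx": 2, "ty": 4, "tz": -20, "ax": 0, "ay": 0, "az": 0, "grip": 48},
    {"tx": 2, "ty": 4, "tz": -50, "ax": 0, "ay": 0, "az": 0, "grip": 48},
    {"tx": 2, "ty": 4, "tz": -80, "ax": 0, "ay": 0, "az": 0, "grip": 48},
    {"tx": 2, "ty": 4, "tz": -110, "ax": 0, "ay": 0, "az": 0, "grip": 48},
    {"tx": 2, "ty": 4, "tz": -130, "ax": 0, "ay": 0, "az": 0, "grip": 48},
    {"tx": 2, "ty": 4, "tz": -142, "ax": 0, "ay": 0, "az": 0, "grip": 48},
    {"tx": 2, "ty": 4, "tz": -147, "ax": 0, "ay": 0, "az": 0, "grip": 48},
    {"tx": 2, "ty": 4, "tz": -148, "ax": 0, "ay": 0, "az": 0, "grip": 48},
    {"tx": 2, "ty": 4, "tz": -148, "ax": 0, "ay": 0, "az": 0, "grip": 48},
    {"tx": 2, "ty": 4, "tz": -148, "ax": 0, "ay": 0, "az": 0, "grip": 48}
  ]
}}

```text
clock: 25.8
ee_pos: [0.6217, 0.2238, 0.0207]
tcp_rot: [[0.989, 0.001, -0.146], [0.146, -0.0, 0.989], [0.001, -1.0, -0.001]]
contact_force: [0.2, -0.3, -1.8]
finger_gap: 0.0482
```

Call:
{"api": "drive_tool", "payload": {
  "targets": [
    {"tx": 0, "ty": 0, "tz": -1.5, "ax": 0, "ay": 0, "az": 0, "grip": 48},
    {"tx": 0, "ty": 0, "tz": -3, "ax": 0, "ay": 0, "az": 0, "grip": 48},
    {"tx": 0, "ty": 0, "tz": -4.5, "ax": 0, "ay": 0, "az": 0, "grip": 48},
    {"tx": 0, "ty": 0, "tz": -6, "ax": 0, "ay": 0, "az": 0, "grip": 48},
    {"tx": 0, "ty": 0, "tz": -7.5, "ax": 0, "ay": 0, "az": 0, "grip": 48},
    {"tx": 0, "ty": 0, "tz": -9, "ax": 0, "ay": 0, "az": 0, "grip": 48},
    {"tx": 0, "ty": 0, "tz": -10, "ax": 0, "ay": 0, "az": 0, "grip": 48},
    {"tx": 0, "ty": 0, "tz": -10, "ax": 0, "ay": 0, "az": 0, "grip": 48},
    {"tx": 0, "ty": 0, "tz": -10, "ax": 0, "ay": 0, "az": 0, "grip": 48}
  ]
}}

```text
clock: 26.55
ee_pos: [0.6216, 0.2238, 0.0104]
tcp_rot: [[0.989, 0.001, -0.146], [0.146, -0.0, 0.989], [0.001, -1.0, -0.001]]
contact_force: [0.2, -1.0, -2.9]
finger_gap: 0.0481
```

Expected touch at TCP z ≈ 0.0034.

Call:
{"api": "drive_tool", "payload": {
  "targets": [
    {"tx": 0, "ty": 0, "tz": -1, "ax": 0, "ay": 0, "az": 0, "grip": 48},
    {"tx": 0, "ty": 0, "tz": -2, "ax": 0, "ay": 0, "az": 0, "grip": 48},
    {"tx": 0, "ty": 0, "tz": -3, "ax": 0, "ay": 0, "az": 0, "grip": 48},
    {"tx": 0, "ty": 0, "tz": -4, "ax": 0, "ay": 0, "az": 0, "grip": 48},
    {"tx": 0, "ty": 0, "tz": -5, "ax": 0, "ay": 0, "az": 0, "grip": 48},
    {"tx": 0, "ty": 0, "tz": -5.5, "ax": 0, "ay": 0, "az": 0, "grip": 48},
    {"tx": 0, "ty": 0, "tz": -5.5, "ax": 0, "ay": 0, "az": 0, "grip": 48}
  ]
}}

```text
clock: 27.13
ee_pos: [0.6214, 0.2237, 0.0047]
tcp_rot: [[0.989, 0.001, -0.146], [0.146, -0.001, 0.989], [0.0, -1.0, -0.001]]
contact_force: [-0.2, -0.0, -1.8]
finger_gap: 0.0481
```

Call:
{"api": "drive_tool", "payload": {
  "targets": [
    {"tx": 0, "ty": 0, "tz": -0.5, "ax": 0, "ay": 0, "az": 0, "grip": 48},
    {"tx": 0, "ty": 0, "tz": -1, "ax": 0, "ay": 0, "az": 0, "grip": 48},
    {"tx": 0, "ty": 0, "tz": -1.5, "ax": 0, "ay": 0, "az": 0, "grip": 48},
    {"tx": 0, "ty": 0, "tz": -2, "ax": 0, "ay": 0, "az": 0, "grip": 48},
    {"tx": 0, "ty": 0, "tz": -2, "ax": 0, "ay": 0, "az": 0, "grip": 48}
  ]
}}

```text
clock: 27.55
ee_pos: [0.6218, 0.2238, 0.0034]
tcp_rot: [[0.989, 0.001, -0.146], [0.146, -0.0, 0.989], [0.001, -1.0, -0.001]]
contact_force: [-2.8, -0.5, 1.9]
finger_gap: 0.0479
```

Call:
{"api": "drive_tool", "payload": {
  "targets": [
    {"tx": 0, "ty": 0, "tz": 0, "ax": 0, "ay": 0, "az": 0, "grip": 58},
    {"tx": 0, "ty": 0, "tz": 0, "ax": 0, "ay": 0, "az": 0, "grip": 65},
    {"tx": 0, "ty": 0, "tz": 0, "ax": 0, "ay": 0, "az": 0, "grip": 75},
    {"tx": 0, "ty": 0, "tz": 0, "ax": 0, "ay": 0, "az": 0, "grip": 75},
    {"tx": 0, "ty": 0, "tz": 0, "ax": 0, "ay": 0, "az": 0, "grip": 75},
    {"tx": 0, "ty": 0, "tz": 5, "ax": 0, "ay": 0, "az": 0, "grip": 75},
    {"tx": 0, "ty": 0, "tz": 20, "ax": 0, "ay": 0, "az": 0, "grip": 75},
    {"tx": 0, "ty": 0, "tz": 50, "ax": 0, "ay": 0, "az": 0, "grip": 75},
    {"tx": 0, "ty": 0, "tz": 90, "ax": 0, "ay": 0, "az": 0, "grip": 75},
    {"tx": 10, "ty": 0, "tz": 130, "ax": 0, "ay": 0, "az": 0, "grip": 75},
    {"tx": 40, "ty": 5, "tz": 170, "ax": 0, "ay": 0, "az": 0, "grip": 75},
    {"tx": 40, "ty": 5, "tz": 180, "ax": 0, "ay": 0, "az": 0, "grip": 75},
    {"tx": 40, "ty": 5, "tz": 180, "ax": 0, "ay": 0, "az": 0, "grip": 75},
    {"tx": 40, "ty": 5, "tz": 180, "ax": 0, "ay": 0, "az": 0, "grip": 75},
    {"tx": 40, "ty": 5, "tz": 180, "ax": 0, "ay": 0, "az": 0, "grip": 75}
  ]
}}

```text
clock: 28.8
ee_pos: [0.6604, 0.2287, 0.1821]
tcp_rot: [[0.989, -0.002, -0.146], [0.146, -0.001, 0.989], [-0.002, -1.0, -0.001]]
contact_force: [-0.6, -0.3, -0.3]
finger_gap: 0.0642
```

Run:
```python
from h import *
import pickle
np.set_printoptions(precision=4,suppress=True)
s=sensors.state();print(s["clock"],s["ee_pos"],s["contact_force"],s["finger_gap"],np.abs(s["dq"]).max())
c=cam("wrist");w=eyes.camera("wrist");cv2.imwrite("pics/w15.png",w);s=eyes.camera("scene");t=eyes.camera("top")
s0=cv2.imread("pics/scene0.png")
# red smear blob in both views -> position/height
def blob(im,box):
    x0,y0,x1,y1=box;h=cv2.cvtColor(im[y0:y1,x0:x1],cv2.COLOR_BGR2HSV)
    m=(((h[...,0]<8)|(h[...,0]>172))&(h[...,1]>120)).astype(np.uint8)
    n,l,st,ce=cv2.connectedComponentsWithStats(m);k=1+st[1:,4].argmax();print(st[k]);return ce[k]+[x0,y0]
bs=blob(s,(400,200,540,320));bw=blob(w,(120,0,520,330));print(bs,bw)
print("smear",tri([ray(cam("scene"),bs),ray(c,bw)]))
o=np.zeros((480,800,3),np.uint8);o[:320,:480]=cv2.resize(s[180:340,320:560],None,fx=2,fy=2)
o[:300,485:800]=cv2.resize(w[:330,147:493],(315,300))
o[325:475,:225]=s0[200:350,320:545];o[325:475,230:455]=s[200:350,320:545]
cv2.imwrite("pics/c15.png",o)
```

```text
28.8 [0.6604 0.2287 0.1821] [-0.5924 -0.3431 -0.3067] 0.06421343424158452 1.7537440968569469Traceback (most recent call last):
  File "<stdin>", line 12, in <module>
  File "<stdin>", line 11, in blob
ValueError: attempt to get argmax of an empty sequence
```

Run:
```python
from h import *
import pickle
np.set_printoptions(precision=4,suppress=True)
def blob(im,box,s=90):
    x0,y0,x1,y1=box;h=cv2.cvtColor(im[y0:y1,x0:x1],cv2.COLOR_BGR2HSV)
    m=(((h[...,0]<8)|(h[...,0]>172))&(h[...,1]>s)&(h[...,2]>30)).astype(np.uint8)
    cs,_=cv2.findContours(m,0,2); cs=[k for k in cs if cv2.contourArea(k)>15]
    r=cv2.minAreaRect(max(cs,key=cv2.contourArea)); return cv2.boxPoints(r)+[x0,y0]
def rep(c,B,z):
    P=np.array([onz(c,p,z)[:2] for p in B]);L=np.linalg.norm(P-np.roll(P,-1,0),axis=1);print("ctr",P.mean(0),"sides",L);return P
w=cv2.imread("pics/w15.png");c=cam("wrist");B=blob(w,(120,0,520,330));print(B);rep(c,B,.011)
c0=pickle.load(open("w12.pkl","rb"));rep(c0,blob(cv2.imread("pics/w12.png"),(270,40,380,200)),.066)
s=eyes.camera("scene");cv2.imwrite("pics/s16.png",s);s0=cv2.imread("pics/scene0.png")
# bystander shift: template match of vial, cup, penlight
for n,(x,y,W,H) in dict(vial=(328,225,24,40),cup=(347,264,32,38),pen=(340,332,75,18)).items():
    r=cv2.matchTemplate(s[y-15:y+H+15,x-15:x+W+15],s0[y:y+H,x:x+W],cv2.TM_CCOEFF_NORMED);_,v,_,l=cv2.minMaxLoc(r);print(n,v,l[0]-15,l[1]-15)
try:
    b=blob(s,(400,190,545,320),60);print("scene blob",b.mean(0),"exp",proj(cam("scene"),[*rep(c,B,.011).mean(0),.011])); print("tri",tri([ray(cam("scene"),b.mean(0)),ray(c,B.mean(0))]))
except ValueError: print("smear hidden in scene view")
```

```text
[[309. 112.]
 [333. 112.]
 [333. 149.]
 [309. 149.]]
ctr [0.5969 0.2194] sides [0.0186 0.0281 0.0192 0.0281]
ctr [ 0.4907 -0.2702] sides [0.0187 0.0283 0.0194 0.0283]
vial 0.32106485962867737 3 13
cup 0.5582695007324219 0 0
pen 0.6739461421966553 0 0
ctr [0.5969 0.2194] sides [0.0186 0.0281 0.0192 0.0281]
scene blob [461. 251.] exp [460.9519 250.5131]
tri [0.5969 0.2196 0.0095]
```

```bash
python3 -c "
from rig import arm;print(arm.hand_in())"
```

```text
the job is handed in; nothing more can be done
None
```

The carrier lies flat, glass side up, inside the steel tray, released. I handed the job in at about 29 s of the 67 s allowed; the hand-in reported no verdict.

**What I did:**
- **Edging out:** I pressed on the ribs and dragged the carrier until it overhung the front edge by about 48 mm. The first two tries at about 7 N only slid the finger over the top. The third, at 14–15 N, moved it; the highest reading at the end of a move was 20 N, against the 30 N limit.
- **Extra regrip:** My first pinch by the long sides held the carrier about 12 mm above the fingertips, too high to set down gently in the tray. I laid it on the bench deck and regripped it at its middle with the tips near its underside.
- **Placing:** I carried it over the small bottle, the cup and the penlight at about 0.17 m and lowered it into the tray. The floor contact reading was about 2 N, at the height I expected. Then I opened the fingers and withdrew upwards.

**Last checks:**
- The smear's height, measured from two cameras, was 9.5 mm; 11 mm was expected, and the difference is within the 2 mm calibration.
- Its apparent size in the wrist picture matches the carrier lying flat on the deck. Its centre is about 4 mm from my estimate of the tray centre.
- The fingers are open and clear, with force readings at noise level.
- **Bystanders:** The final automatic comparison put the cup and penlight at zero shift, though the match was only moderate (0.56 and 0.67). It failed for the bottle (0.32), probably because the arm's shadow lay across it. In the last picture I viewed, just before lowering into the tray, the bottle stood within about 3 pixels of its starting place. After that the arm only moved down, opened and went back up over the tray.
- My picture views were used up by then, so the final state was checked by numbers only.

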